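# Flip the cup plate onto the sampler deck

### The arm

A 6-joint arm with a two-finger parallel gripper is mounted at the origin on the work surface. World frame = base frame: x ahead of the robot, y to its left, z up, the work surface at z = 0. Lengths are in m, angles in rad, forces in N, time in s.
With the tool pointing down it reaches from about 0.3 to 0.875 m from the base axis. Payload 6.4 kg.
Tool frame: the origin (TCP) lies at the very end of the fingers, on their centre line; the grasp point (between the pads) lies 19 mm behind it; z points along the fingers, y is the direction in which the jaws open and shut (so a half turn about z gives the same grasp; the last joint's range is limited). The gripper opens to 85 mm and grips with 20 to 120 N. Pads are 22 mm wide; open, the fingers measure 114 mm over their backs; the gripper's body (76 mm by 85 mm) begins 54 mm behind the grasp point. The pads swing forward as they close: fully open they stand 13 mm farther back than shut.
Start: joints at [0.933, 0.181, 1.607, -0, 1.354, -0.206], TCP at [0.241, 0.522, 0.196] pointing down, gripper open.
Joint ranges: [-2.99, 2.99], [-0.89, 2.07], [0.3, 2.58], [-1.14, 4.28], [0, 2.63], [-3.12, 3.12]. Speed limits (rad/s): [2.57, 2.57, 3.01, 3.14, 3.14, 3.14].

### API

Orientations are given as a unit quaternion [w, x, y, z].
In Python, from bench import * gives the robot as it stands.
- The arm moves only by the tool arm_command, never from a script. Its argument "motion" is text: rows parted by semicolons, each of 7 numbers parted by spaces: the shift along the tool's x, y, z in units of 0.2 m (1.0 is 0.2 m), then the turn, a rotation vector about the tool's x, y, z in units of 60 degrees (1.0 is 60 degrees), then the opening, from 0 (shut) to 1 (fully open). In form: tx ty tz ax ay az grip; .... A call has 1 to 10 rows; each row shifts and turns the pose as measured when the row begins, along the tool's axes as they then stand; what a row does not reach is not made up. A row lasts 1/12 s, in which the tool goes at most 41.7 mm and 7.16 degrees, less where a joint would pass 70% of its speed; a pose out of reach is approached as far as the arm can. A call with a number of a shift or a turn outside -1 to 1 is refused whole. A call with a gripper value outside its range is refused whole. The fingers move at their own pace and stop on an object; the grip force is fixed at half the most. Time passes only in rows, so rows that do not move let the fingers close. It gives the time, the measured TCP pose, the force and the opening at its end, in the units of the state.
- get_obs(): the state, without advancing time (a new reading comes with each control period).
- camera(name): name is "side" or "top"; returns a dict with "img" (384x512x3 uint8, red, green, blue), "intrinsics" (3x3 intrinsics, pixels), "distortion" ([k1, k2, p1, p2, k3] as OpenCV has them; the pictures are not rectified), "pose" (4x4, takes a point from camera to world coordinates). Camera axes: x right, y down, z forward; pixel columns grow to the right and rows downward; lengths in m; the calibration is good to about 2 mm. A picture is of the moment at which its call begins. There is no depth.
- hand_in(): hands the job in, once; it reports no verdict.
Trained networks look in the newest picture that a camera, given by its name, has taken for a name from the list of things; names that differ only in an ending like _2 or _b are one class to them, and where a whole thing is asked for, a point or a joint stands for the part that bears it (a point fixed in the world has none). Each returns a list of dicts, best first, with "conf" (0 to 1); they miss things now and then, are a little off and sometimes report something else, mostly with a low value. They report only what shows in the picture. A call takes as long as a camera call. They do not tell look-alikes from the thing itself.
- search_frame(camera, target): "box" ([left, top, right, bottom] in pixels, round what is visible of it).
The state is a dict: "time_s": time; "q": joint angles; "dq": joint speeds; "joint_efforts": joint torques, N m; "eef_pos": TCP position; "eef_rot": TCP orientation; "wrist_force": force on the tool from outside, world axes, zero at the start; "torque": the same for the moment, N m; "opening": opening from 0.0 (shut) to 1.0 (fully open).
Only numpy, scipy, OpenCV 4.12 (cv2) and the standard library are available. Lean on these libraries where they do the work, as an engineer would, in place of code of your own. Each camera call takes 0.05 s, during which the arm holds its last target.

### The job

The reversible cup plate lies orange face up on the bench. Without gripping or lifting it, push it with the fingertips against the low blue lip of the sampler deck until it tips up on edge there and flips over onto the deck, white face up. Then push it along the deck until its leading edge is flush against the aluminium fence, roughly in the middle of the deck's width, and leave everything else where it stands.

Things in the scene. Friction and masses are not known exactly. Their poses are not given: they have to be found in the camera images.
- plate: flat solid plastic slab 100 (its x) x 84 (its y) x 14 mm (its z), 80 to 150 g, origin at the slab's centre. Face +z orange with 12 red cups, face -z white with 6 grey cups. Along its -y edge a yellow finger ledge juts out 8 mm, 5 mm thick, flush with the orange face (9 mm gap below it). Starts flat on the bench, orange up, its +y edge facing the lip 30 to 85 mm away, up to 15 degrees askew
- sampler: fixed white sampler with a low grey loading deck in front. Origin on the bench at the middle of the deck's lip; +y points from the lip over the deck to the fence, +x along the lip, z up. Deck 170 mm wide (x -85 to 85), its top 6 mm above the bench, y 0 to 137 mm. Behind the fence the housing: x -140 to 140, y 147 to 317, 122 mm tall
- lip (a point): middle of the top of the deck's blue lip, an upright step 6 mm high facing the bench. A plate edge pushed against it is stopped; pushing on and up at the opposite edge turns the plate up about the lip; past upright it falls onto the deck by itself, its ledge now towards the fence and some 20 to 50 mm short of it
- fence (a point): middle of the foot of the aluminium fence's face, on the deck, 137 mm behind the lip; the fence is 170 mm long, 10 mm thick, its top 30 mm above the bench
- flask_a: volumetric flask with red stopper, 68 mm wide, 202 mm tall, origin at the centre of its underside; loose, to be left alone
- flask_b: smaller volumetric flask with red stopper, 61 mm wide, 183 mm tall, origin at the centre of its underside; loose, to be left alone
- jar: small jar with red lid, 52 mm wide, 75 mm tall, origin at the centre of its underside; loose, to be left alone
- reagent: white reagent bottle with blue cap, 68 mm wide, 150 mm tall, origin at the centre of its underside; loose, to be left alone
- beaker: small open glass beaker, 56 mm wide, 70 mm tall, origin at the centre of its underside; loose, to be left alone
- spatula: thin steel lab spatula lying on the bench, 190 mm long along its x, 16 mm wide, 7 mm high, origin at the middle of its length; loose, to be left alone
- caps: block of eight red screw caps on a white strip, 92 x 48 x 18 mm, origin at the centre of its underside; loose, to be left alone
Things that resemble listed ones, but are neither listed nor needed, are in the scene too. Of the things like the plate, leave any that is green or purple; of the rest the smaller one is meant.

How it is judged:
On the way, in this order (a step that is already met when the one before it is completed fails the run):
1. the cup plate is tipped up on edge at the deck's lip (angle between plate's own z axis and vertical between 1.1 and 2 rad and y of plate in the frame of sampler between -0.04 and 0.04 m and z of plate in the frame of sampler below 0.056 m).
2. the cup plate has flipped over and lies white face up on the deck (angle between plate's own z axis and vertical above 3.06 rad and z of plate in the frame of sampler between 0.01 and 0.017 m), for 0.1 s.
At the end, for the whole second after the job is handed in: The cup plate lies flat on the deck, white face up (within 4 degrees), its leading edge (the finger ledge) within 4 mm of the fence and parallel to it within 4 degrees, its centre within 40 mm of the middle of the deck's width, at rest (all of step 2 and y of plate in the frame of sampler between 0.083 and 0.091 m and x of plate in the frame of sampler between -0.04 and 0.04 m and angle between the x axis of plate and the x axis of sampler, either way round below 0.07 rad and linear speed of plate below 0.02 m/s); the robot touches nothing.
It fails at once if the cup plate is lifted: its centre rises more than 62 mm above the bench (z of plate in the frame of sampler above 0.062 m).
It fails at once if the cup plate is raised (centre above 36 mm) away from the lip (more than 55 mm from it) (z of plate in the frame of sampler above 0.036 m and (y of plate in the frame of sampler above 0.055 m or y of plate in the frame of sampler below -0.055 m)).
It fails at once if a bystander is moved more than 15 mm (distance of any of flask_a, flask_b, jar, reagent, beaker, spatula, caps from where it was at the start of the episode above 0.015 m).
It also fails if it takes over 54 s, if anything falls off the work surface, if the arm or the gripper's body presses on something with over 40 N, if the wrist force passes 120 N, or if a joint passes its speed limit or range.

## Working session

There is one attempt and no reset: what is moved stays moved. The work goes in short steps, Python scripts to look and compute and a tool call to move; the robot and the scene stay as the last step left them, time stands still between calls to the robot, and variables do not carry over. Pictures are saved under pics/ and viewed, and the job is handed in when it is done.

Besides the shell and the picture viewer there is one more tool, called as name(argument=value, ...) on one line, values as JSON. arm_command: Moves the arm, as the interface text tells. Shifts and turns lie within -1 to 1; 1 stands for 0.2 m of shift or 60 degrees of turn. Its arguments: {"type":"object","properties":{"motion":{"type":"string"}},"required":["motion"]}

```bash
mkdir -p pics; ls; python3 - <<'E'
from bench import *
import cv2,numpy as np
for n in("top","side"):
    c=camera(n); cv2.imwrite(f"pics/{n}0.png",c["img"][:,:,::-1]); print(n,c["intrinsics"],c["distortion"],c["pose"])
    for t in("plate","sampler","lip","fence","spatula","caps"):
        print(t,[(np.round(d["box"]),round(d["conf"],2)) for d in search_frame(n,t)])
print(get_obs())
E
```

```text
pics
top [[406.3582302    0.         256.42998786]
 [  0.         406.3582302  193.05724605]
 [  0.           0.           1.        ]] [-0.0139929  0.         0.         0.         0.       ] [[ 0.01920125 -0.98744305  0.15680416  0.38977947]
 [-0.99962153 -0.01586968  0.0224712  -0.12040418]
 [-0.0197006  -0.15717628 -0.98737404  1.17242012]
 [ 0.          0.          0.          1.        ]]
plate [(array([271., 253., 330., 301.]), 0.96), (array([215., 211., 254., 251.]), 0.74), (array([173.,  81., 240., 141.]), 0.7), (array([131., 274., 173., 316.]), 0.57)]
sampler [(array([ 56., 128., 199., 243.]), 0.9)]
lip [(array([ 58., 128., 206., 243.]), 0.75)]
fence [(array([ 58., 130., 203., 245.]), 0.7)]
spatula [(array([339., 184., 364., 243.]), 0.5)]
caps [(array([252., 164., 275., 196.]), 0.68), (array([362., 156., 394., 188.]), 0.5)]
side [[463.05253759   0.         257.12772951]
 [  0.         463.05253759 196.18391195]
 [  0.           0.           1.        ]] [-0.09432324  0.          0.          0.          0.        ] [[ 0.84484565 -0.28128351  0.45509934  0.05496719]
 [-0.5348
[... 566 characters left out ...]
6., 200., 308., 210.]), 0.84)]
{'time_s': 0.7, 'q': array([ 9.32683215e-01,  1.80753549e-01,  1.60696569e+00,  3.00829838e-05,
        1.35382851e+00, -2.06312491e-01]), 'dq': array([-0.00024999,  0.00037524, -0.00032319,  0.00149494, -0.00053372,
        0.00162936]), 'joint_efforts': array([-5.72463960e-04, -4.44714260e+01, -3.51616430e+01, -4.10885859e-04,
        4.10698522e-04,  2.60464520e-05]), 'eef_pos': array([0.24064051, 0.52225606, 0.19563121]), 'eef_rot': array([-4.19897358e-06,  2.14230086e-01,  9.76783225e-01,  2.64987928e-05]), 'wrist_force': array([-0.17278717,  0.24834881, -0.00969123]), 'torque': array([-0.0178101 ,  0.01584348, -0.02146162]), 'opening': 1.0021755326138349}
```

View pics/top0.png

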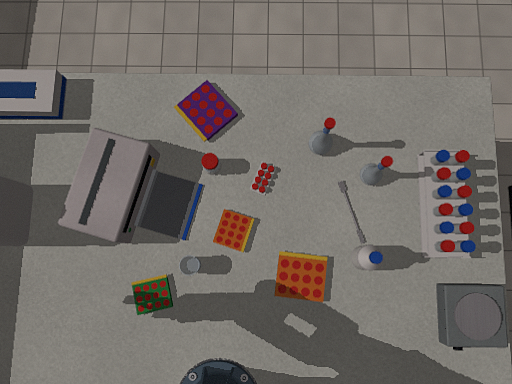

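View pics/side0.png

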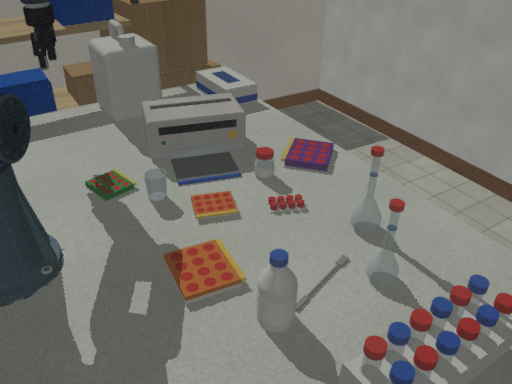

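```bash
python3 - <<'E'
import cv2
a=cv2.imread("pics/top0.png")[110:270,30:290]; cv2.imwrite("pics/topcrop0.png",cv2.resize(a,None,fx=3,fy=3,interpolation=2))
E
```

```text
(no output)
```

View pics/topcrop0.png

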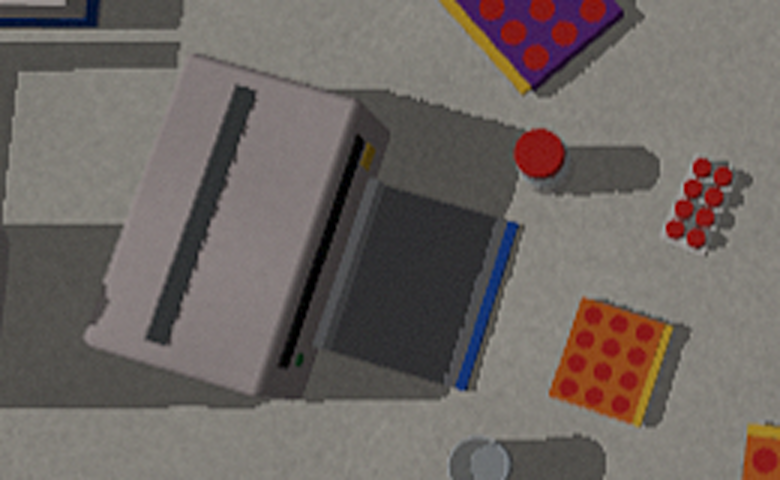

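The top view shows four plate-like things: small orange at (234,230), large orange at (301,277), purple at (208,110) and green at (152,295). Green and purple are excluded, and the smaller of the two orange ones, at (234,230), is the one meant. It also has its yellow ledge facing away from the blue lip at about (193,212), as described. The crop confirms this.

```bash
cat > h.py <<'E'
from bench import *
import cv2,numpy as np
from scipy.spatial.transform import Rotation as R
def unproj(c,uv,z):
    p=cv2.undistortPoints(np.array(uv,float).reshape(-1,1,2),c["intrinsics"],c["distortion"]).reshape(-1,2)
    d=np.c_[p,np.ones(len(p))]@c["pose"][:3,:3].T; o=c["pose"][:3,3]
    return o+d*((z-o[2])/d[:,2])[:,None]
def proj(c,P):
    T=np.linalg.inv(c["pose"]); return cv2.projectPoints(np.array(P,float),cv2.Rodrigues(T[:3,:3])[0],T[:3,3],c["intrinsics"],c["distortion"])[0].reshape(-1,2)
def rect(c,mask,z):
    ys,xs=np.nonzero(mask); P=unproj(c,np.c_[xs,ys],z)[:,:2]
    return cv2.minAreaRect((P*1000).astype(np.float32)),P.mean(0)
E
python3 - <<'E'
from h import *
for n,bp,bl in(("top",(205,200,262,260),(175,175,210,248)),("side",(185,185,245,226),(165,165,250,190))):
    c=camera(n); hsv=cv2.cvtColor(c["img"],cv2.COLOR_RGB2HSV); H,S,V=hsv.transpose(2,0,1)
    def box(m,b):
        k=np.zeros_like(m); k[b[1]:b[3],b[0]:b[2]]=1; m=(m&k).astype(np.uint8)
        nn,l,st,_=cv2.connectedComponentsWithStats(m); return l==1+np.argmax(st[1:,4])
    P=box((S>150)&(V>90)&((H<35)|(H>172)),bp); print(n,"plate",rect(c,P,.014),P.sum())
    B=box((S>120)&(H>100)&(H<130),bl); r=rect(c,B,.006); print("lip",r,B.sum(), cv2.boxPoints(r[0]))
    Y=box((S>150)&(H>22)&(H<35),bp); print("ledge",rect(c,Y,.014))
    for t in("jar","beaker","caps","flask_a","reagent"):
        for d in search_frame(n,t)[:2]:
            l,tp,r_,b=d["box"]; print(t,round(d["conf"],2),np.round(d["box"]),unproj(c,[[(l+r_)/2,(tp+b)/2]],.04)[0].round(3))
E
```

```text
top plate (((466.66827392578125, -30.074649810791016), (91.13585662841797, 97.83455657958984), 72.62926483154297), array([ 0.46611137, -0.03019613])) 1101
lip (((518.8076782226562, 91.74909210205078), (10.909261703491211, 167.22755432128906), 75.1024398803711), array([0.51858861, 0.09187741])) 208 [[436.60205  107.97421 ]
 [598.2086    64.9814  ]
 [601.0133    75.52397 ]
 [439.40674  118.516785]]
ledge (((423.8758850097656, -61.43610763549805), (6.052517414093018, 34.562957763671875), 71.22593688964844), array([ 0.42324928, -0.06022445]))
jar 0.74 [200. 151. 220. 173.] [0.658 0.04  0.04 ]
beaker 0.74 [182. 254. 199. 273.] [0.371 0.085 0.04 ]
caps 0.66 [252. 166. 277. 197.] [ 0.603 -0.116  0.04 ]
flask_a 0.64 [308. 120. 336. 158.] [ 0.729 -0.28   0.04 ]
flask_a 0.57 [362. 156. 394. 187.] [ 0.638 -0.438  0.04 ]
reagent 0.67 [351. 245. 384. 272.] [ 0.394 -0.403  0.04 ]
reagent 0.34 [178. 254. 199. 274.] [0.37  0.088 0.04 ]
side plate (((466.91168212890625, -25.418899536132812), (83.4266128540039, 97.67377471923828), 73.42442321777344), array([ 0.46632417, -0.02639142])) 778
lip (((519.0370483398438, 91.9133529663086), (14.050105094909668, 167.8525390625), 75.30525970458984), array([0.51722588, 0.09228866])) 167 [[436.07388  106.407585]
 [598.43616   63.82858 ]
 [602.00024   77.41912 ]
 [439.63794  119.99812 ]]Traceback (most recent call last):
  File "<stdin>", line 9, in <module>
  File "<stdin>", line 6, in box
    return _wrapfunc(a, 'argmax', axis=axis, out=out, **kwds)
    return bound(*args, **kwds)
ValueError: attempt to get argmax of an empty sequence
```

arm_command(motion="0 0 -0.15 0 0 0 1; 0 0 -0.15 0 0 0 1; -0.14 -0.15 0 0 0 0 1; -0.14 -0.15 0 0 0 0 1; -0.14 -0.15 0 0 0 0 0.5; -0.14 -0.15 0 0 0 0 0.5; -0.14 -0.15 0 0 0 0 0.5; -0.14 -0.15 0 0 0 0 0.5; -0.14 -0.15 0 0 0 0 0.5; -0.14 -0.15 0 0 0 0 0.5")

```text
time_s: 1.88
eef_pos: [0.3441, 0.2086, 0.2583]
eef_rot: [0.002, 0.207, 0.978, 0.001]
wrist_force: [1.8, 1.6, -0.6]
opening: 0.498
```

arm_command(motion="-0.14 -0.15 0 0 0 0 0.5; -0.14 -0.15 0 0 0 0 0.5; -0.14 -0.15 0 0 0 0 0.5; -0.14 -0.15 0 0 0 0 0.5; -0.14 -0.15 0 0 0 0 0.5; -0.14 -0.15 0 0 0 0 0.5; 0 0 0 0 0 0.115 0.5; 0 0 0 0 0 0.115 0.5; 0 0 0 0 0 0.115 0.5; 0 0 0 0 0 0.115 0.5")

```text
time_s: 2.72
eef_pos: [0.4258, -0.0398, 0.2614]
eef_rot: [0.007, 0.442, 0.897, 0.002]
wrist_force: [0.9, -0.1, 0.5]
opening: 0.505
```

arm_command(motion="0 0 0 0 0 0.115 0.5; 0 0 0 0 0 0.115 0.5; 0 0 0 0 0 0.115 0.5; 0 0 0 0 0 0.115 0.5; 0 0 0 0 0 0.115 0.5; 0 0 0 0 0 0.115 0.5; 0 0 0 0 0 0.115 0.5; 0 0 0 0 0 0 0.5")

```text
time_s: 3.38
eef_pos: [0.4257, -0.0409, 0.2621]
eef_rot: [0.006, 0.782, 0.624, 0.005]
wrist_force: [0.3, 0.4, 0.1]
opening: 0.503
```

```bash
cat >> h.py <<'E'
YAW=np.deg2rad(-14.8); S0=np.array([.517,.087,0]); RS=R.from_euler("z",YAW).as_matrix()
def st():
    o=get_obs(); q=o["eef_rot"]; A=R.from_quat([q[1],q[2],q[3],q[0]]).as_matrix(); return o,RS.T@(o["eef_pos"]-S0),RS.T@A
def want(p_mm,alpha):
    """target in sampler frame (mm); alpha deg of tool above horizontal; returns shift units now, turn units"""
    o,p,A=st(); a=np.deg2rad(alpha)
    z=np.array([0,np.cos(a),-np.sin(a)]); y=np.array([1.,0,0]); x=np.cross(y,z); G=np.c_[x,y,z]
    print("t",o["time_s"],"p_s mm",(p*1000).round(1),"z",A[:,2].round(3),"alpha",np.degrees(np.arctan2(-A[2,2],A[1,2])).round(1),"F_s",(RS.T@o["wrist_force"]).round(1),"op",round(o["opening"],2))
    print("shift u",(A.T@(np.array(p_mm)/1000-p)/.2).round(3),"turn u",(np.degrees(R.from_matrix(A.T@G).as_rotvec())/60).round(3))
E
python3 -c "
from h import *
want([-18.5,-225,150],70); print(st()[0]['q'].round(2))"
```

```text
t 3.3833 p_s mm [ -55.6 -147.   262.1] z [ 0.016  0.002 -1.   ] alpha 89.9 F_s [0.2 0.4 0.1] op 0.5
shift u [-0.397  0.163  0.563] turn u [0.009 0.332 0.035]
[-0.38 -0.23  1.88  0.    1.48 -0.15]
```

arm_command(motion="-0.1 0.04 0.1 0 0 0.017 0.5; -0.1 0.04 0.1 0 0 0.017 0.5; -0.1 0.04 0.1 0 0 0 0.5; -0.1 0.04 0.1 0.01 0 0 0.5; 0 0 0 0 0.11 0 0.5; 0 0 0 0 0.11 0 0.5; 0 0 0 0 0.11 0 0.5; 0 0 0 0 0 0 0.5")

```text
time_s: 4.05
eef_pos: [0.4429, -0.1287, 0.183]
eef_rot: [-0.103, 0.767, 0.616, 0.147]
wrist_force: [-0.9, -1.2, 0.5]
opening: 0.501
```

```bash
python3 -c "
from h import *
want([-18.5,-215,25],70); print(st()[0]['q'].round(2))
cv2.imwrite('pics/s1.png',camera('side')['img'][100:330,60:360,::-1].repeat(2,0).repeat(2,1))"
```

```text
t 4.05 p_s mm [ -16.5 -227.5  183. ] z [ 0.008  0.354 -0.935] alpha 69.3 F_s [-0.6 -1.4  0.5] op 0.5
shift u [-0.22  -0.025  0.761] turn u [ 0.008 -0.012  0.04 ]
[-0.8  -0.    1.88  0.32  1.45 -0.65]
```

View pics/s1.png

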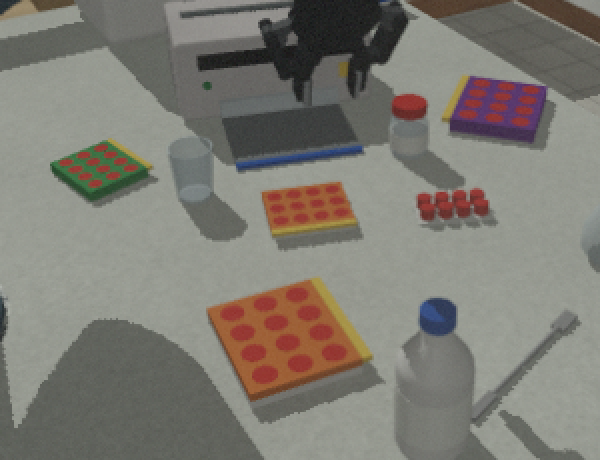

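```bash
python3 -c "
from h import *
c=camera('top'); P=unproj(c,[[278,252],[328,255],[275,298],[325,302]],.015)
print(((P-S0)@RS*1000).round(0))
cv2.imwrite('pics/t1.png',c['img'][90:310,120:380,::-1].repeat(3,0).repeat(3,1)[:600])"
```

```text
[[ -44. -265.   15.]
 [ -14. -402.   15.]
 [-168. -291.   15.]
 [-141. -426.   15.]]
```

View pics/t1.png

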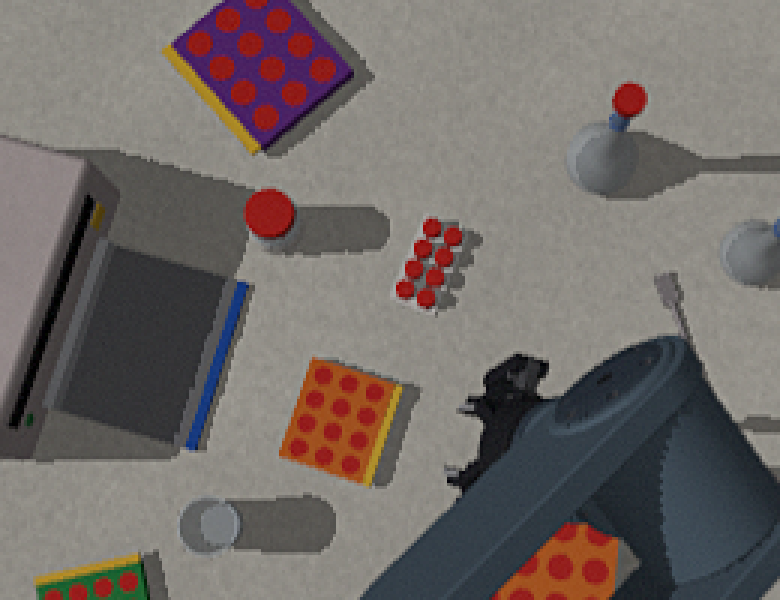

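arm_command(motion="-0.044 -0.005 0.15 0 0 0.01 0.5; -0.044 -0.005 0.15 0 0 0.01 0.5; -0.044 -0.005 0.15 0 0 0.01 0.5; -0.044 -0.005 0.15 0 0 0.01 0.5; -0.03 0 0.11 0 0 0 0.5; 0 0 0 0 0 0 0.5")

```text
time_s: 4.65
eef_pos: [0.4493, -0.1159, 0.0363]
eef_rot: [-0.093, 0.775, 0.61, 0.138]
wrist_force: [-1.1, 0.5, -0.2]
opening: 0.501
```

```bash
python3 -c "
from h import *
want([-18.5,-205,10],70); print(st()[2].round(3))
cv2.imwrite('pics/s2.png',camera('side')['img'][130:260,150:320,::-1].repeat(4,0).repeat(4,1))"
```

```text
t 4.65 p_s mm [ -13.6 -213.5   36.3] z [ 0.016  0.328 -0.945] alpha 70.9 F_s [-1.2  0.2 -0.2] op 0.5
shift u [-0.003 -0.027  0.138] turn u [0.016 0.015 0.022]
[[-0.023  1.     0.016]
 [ 0.945  0.017  0.328]
 [ 0.327  0.023 -0.945]]
```

View pics/s2.png

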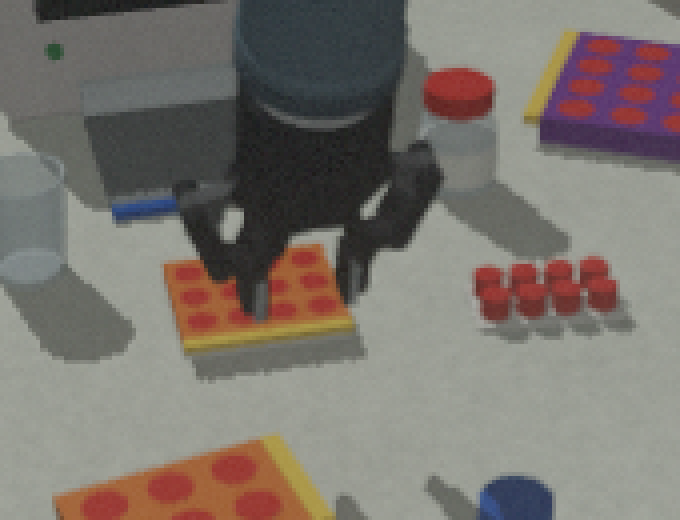

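```bash
python3 -c "
from h import *
c=camera('side'); o,p,A=st(); W=RS@A
for d in (0,-.01,-.019):
  for s in(-.0425/2,.0425/2): print(d,(proj(c,[o['eef_pos']+W[:,2]*d+W[:,1]*s])[0]-[150,130])*4)
c=camera('top'); print(proj(c,[o['eef_pos']]))
cv2.imwrite('pics/t2.png',c['img'][170:300,180:320,::-1].repeat(4,0).repeat(4,1))"
```

```text
0 [265.61913723 346.12138405]
0 [339.65298277 331.27936208]
-0.01 [266.04694549 335.46679805]
-0.01 [340.64658158 320.61795716]
-0.019 [266.43858285 325.73485597]
-0.019 [341.55443148 310.88153939]
[[263.95022909 235.25850687]]
```

View pics/t2.png

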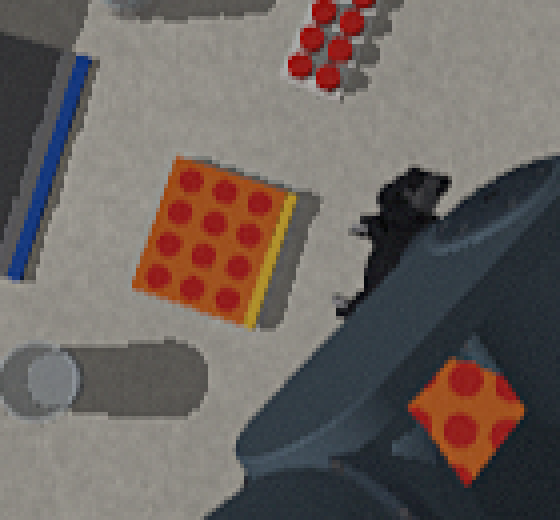

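arm_command(motion="-0.025 -0.025 0.071 0.01 0 0.01 0.5; -0.025 0 0.071 0 0 0.01 0.5; 0 0 0 0 0 0 0.5")

```text
time_s: 5.05
eef_pos: [0.4535, -0.1217, 0.0168]
eef_rot: [-0.088, 0.78, 0.605, 0.135]
wrist_force: [-0.6, 0.2, -0.2]
opening: 0.499
```

arm_command(motion="-0.008 0 0.024 0 0 0 0.5; -0.005 0 0.014 0 0 0 0.5; 0 0 0 0 0 0 0.5")

```text
time_s: 5.3
eef_pos: [0.4571, -0.1243, 0.0131]
eef_rot: [-0.084, 0.779, 0.606, 0.136]
wrist_force: [-0.5, 0.1, 0.1]
opening: 0.499
```

```bash
python3 -c "
from h import *
want([-18.5,-205,0],70)
cv2.imwrite('pics/s3.png',camera('side')['img'][130:260,150:320,::-1].repeat(4,0).repeat(4,1))"
```

```text
t 5.3 p_s mm [  -4.  -219.6   13.1] z [ 0.031  0.314 -0.949] alpha 71.7 F_s [-0.5 -0.   0.1] op 0.5
shift u [ 0.05  -0.075  0.083] turn u [0.029 0.029 0.015]
```

View pics/s3.png

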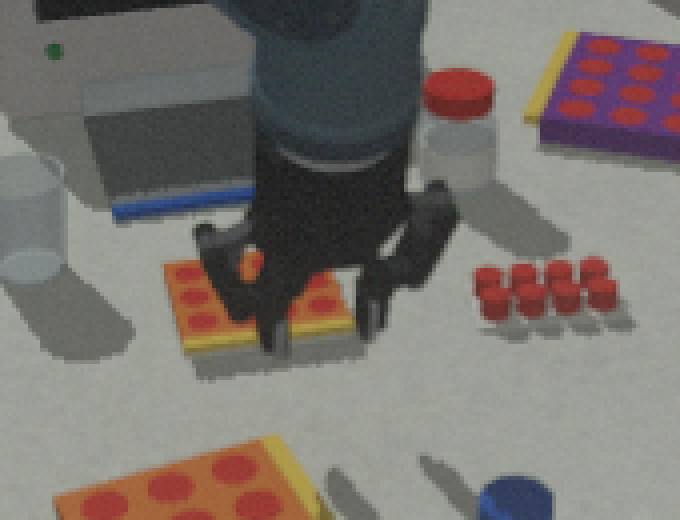

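```bash
python3 -c "
from h import *
print(st()[0]['q'].round(3),st()[0]['dq'].round(2),st()[0]['joint_efforts'].round(1))"
```

```text
[-0.751  0.26   1.983  0.342  1.052 -0.696] [-0.  0.  0.  0. -0.  0.] [ -0.  -37.4 -24.1   1.    0.8  -0. ]
```

arm_command(motion="0.03 -0.04 0.03 0.02 0.02 0.01 0.5; 0 0 0 0 0 0 0.5")

```text
time_s: 5.52
eef_pos: [0.4518, -0.115, 0.0103]
eef_rot: [-0.099, 0.78, 0.603, 0.138]
wrist_force: [-0.7, 0.2, -0.4]
opening: 0.501
```

```bash
python3 -c "
from h import *
want([-18.5,-205,0],70)"
```

```text
t 5.5167 p_s mm [ -11.4 -212.    10.3] z [ 0.01   0.334 -0.942] alpha 70.5 F_s [-0.7  0.1 -0.4] op 0.5
shift u [ 0.016 -0.036  0.06 ] turn u [0.009 0.008 0.005]
```

arm_command(motion="-0.01 -0.035 0.035 0.01 0.01 0 0.5; -0.01 0 0.03 0 0 0 0.5; 0 0 0 0 0 0 0.5")

```text
time_s: 5.77
eef_pos: [0.4447, -0.1125, -0.0043]
eef_rot: [-0.107, 0.778, 0.603, 0.139]
wrist_force: [-0.6, -0.4, -0.5]
opening: 0.5
```

```bash
python3 -c "
from h import *
want([-18.5,-205,-5],70)"
```

```text
t 5.7667 p_s mm [ -19.  -211.3   -4.3] z [-0.001  0.345 -0.939] alpha 69.8 F_s [-0.5 -0.6 -0.5] op 0.5
shift u [0.028 0.002 0.014] turn u [-0.001 -0.003  0.006]
```

arm_command(motion="-0.006 0 0.015 0 0 0 0.5; 0 0 0 0 0 0 0.5")

```text
time_s: 5.93
eef_pos: [0.4439, -0.1122, -0.0087]
eef_rot: [-0.108, 0.778, 0.603, 0.139]
wrist_force: [0.3, -0.3, -0.1]
opening: 0.497
```

arm_command(motion="-0.006 0 0.015 0 0 0 0.5; 0 0 0 0 0 0 0.5")

```text
time_s: 6.1
eef_pos: [0.4438, -0.1122, -0.0125]
eef_rot: [-0.108, 0.778, 0.603, 0.138]
wrist_force: [0.4, 0.3, -0.4]
opening: 0.499
```

```bash
python3 -c "
from h import *
want([-18.5,-205,-5],70)
cv2.imwrite('pics/s4.png',camera('side')['img'][170:240,180:290,::-1].repeat(6,0).repeat(6,1))"
```

```text
t 6.1 p_s mm [ -19.9 -211.3  -12.5] z [-0.003  0.346 -0.938] alpha 69.8 F_s [ 0.3  0.4 -0.4] op 0.5
shift u [ 0.042  0.007 -0.024] turn u [-0.003 -0.004  0.004]
```

View pics/s4.png

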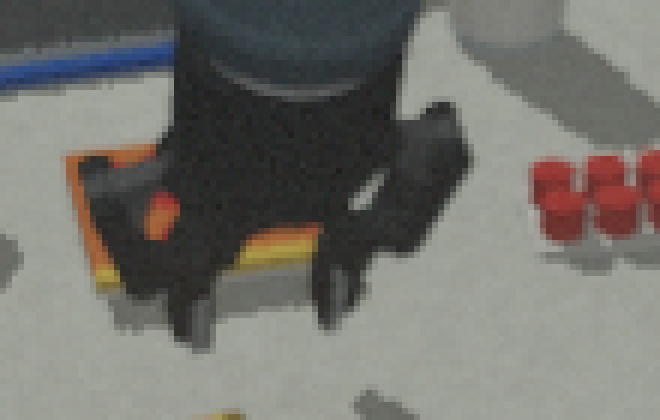

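arm_command(motion="-0.006 0 0.015 0 0 0 0.5; 0 0 0 0 0 0 0.5")

```text
time_s: 6.32
eef_pos: [0.4442, -0.1126, -0.0155]
eef_rot: [-0.108, 0.778, 0.603, 0.139]
wrist_force: [-0.2, -0.2, -0.6]
opening: 0.501
```

arm_command(motion="-0.004 0 0.01 0 0 0 0.5; 0 0 0 0 0 0 0.5")

```text
time_s: 6.48
eef_pos: [0.4444, -0.1128, -0.0178]
eef_rot: [-0.108, 0.778, 0.603, 0.139]
wrist_force: [0.3, -0.1, 0.1]
opening: 0.498
```

arm_command(motion="-0.006 0 0.015 0 0 0 0.5; 0 0 0 0 0 0 0.5")

```text
time_s: 6.65
eef_pos: [0.4445, -0.113, -0.0212]
eef_rot: [-0.107, 0.778, 0.603, 0.139]
wrist_force: [-0.5, -0.2, -1.0]
opening: 0.499
```

```bash
python3 -c "
from h import *
want([-18.5,-205,-5],70)
a=camera('side')['img'][170:240,180:290,::-1].repeat(5,0).repeat(5,1)
b=camera('top')['img'][200:260,220:290,::-1].repeat(5,0).repeat(5,1)
m=np.zeros((max(a.shape[0],b.shape[0]),800,3),np.uint8); m[:a.shape[0],:a.shape[1]]=a; b=b[:,:800-a.shape[1]]; m[:b.shape[0],a.shape[1]:a.shape[1]+b.shape[1]]=b
cv2.imwrite('pics/m5.png',m)"
```

```text
t 6.65 p_s mm [ -19.  -211.9  -21.2] z [-0.002  0.345 -0.939] alpha 69.8 F_s [-0.4 -0.3 -1. ] op 0.5
shift u [ 0.06   0.003 -0.064] turn u [-0.002 -0.003  0.005]
```

View pics/m5.png

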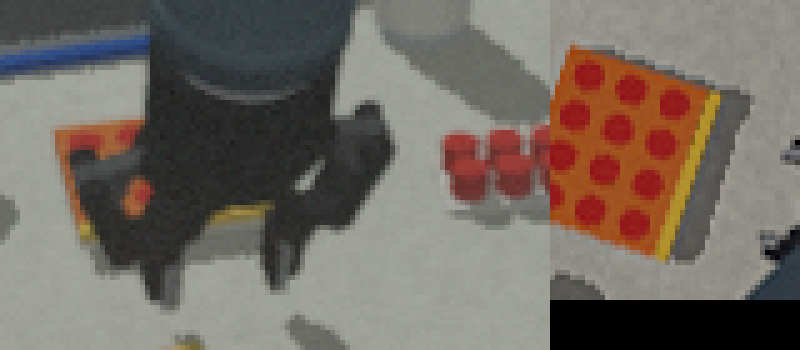

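arm_command(motion="-0.007 0 0.02 0 0 0 0.5; 0 0 0 0 0 0 0.5")

```text
time_s: 6.92
eef_pos: [0.445, -0.1133, -0.0252]
eef_rot: [-0.107, 0.778, 0.603, 0.139]
wrist_force: [0.2, 0.8, 0.3]
opening: 0.495
```

arm_command(motion="-0.004 0 0.012 0 0 0 0.5; 0 0 0 0 0 0 0.5")

```text
time_s: 7.08
eef_pos: [0.445, -0.1132, -0.0281]
eef_rot: [-0.107, 0.778, 0.603, 0.139]
wrist_force: [-0.4, 0.4, -0.0]
opening: 0.5
```

```bash
python3 -c "
from h import *
o,p,A=st(); W=RS@A
cs=[]
for n,(x0,x1,y0,y1),k in(('side',(190,270,180,240),5),('top',(260,320,205,265),6)):
  c=camera(n); a=c['img'][y0:y1,x0:x1,::-1].repeat(k,0).repeat(k,1); 
  cv2.imwrite('pics/z_%s.png'%n,a); cs.append(a)
  for s in(-.021,.021): print(n,proj(c,[o['eef_pos']+W[:,1]*s+W[:,2]*d for d in(0,-.019,-.04)]).round(1).tolist())
m=np.zeros((360,800,3),np.uint8); m[:300,:400]=cs[0]; m[:360,420:780]=cs[1]; cv2.imwrite('pics/m6.png',m)"
```

```text
side [[214.1, 240.2], [214.5, 235.8], [214.9, 230.7]]
side [[231.8, 236.9], [232.4, 232.5], [233.1, 227.4]]
top [[260.5, 245.6], [262.6, 246.0], [265.0, 246.5]]
top [[264.3, 231.8], [266.5, 232.0], [268.9, 232.2]]
```

View pics/m6.png

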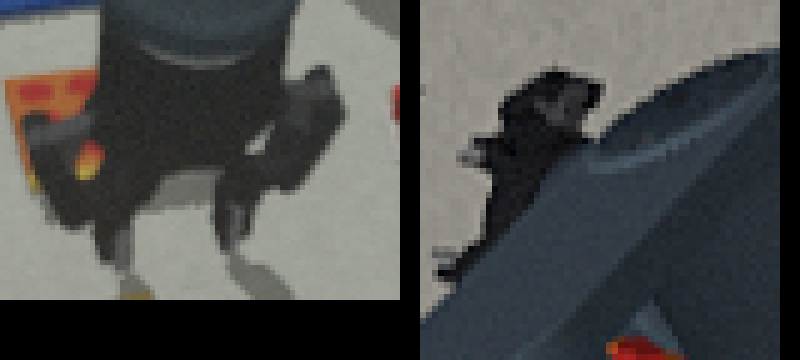

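arm_command(motion="-0.004 0 0.012 0 0 0 0.5; 0 0 0 0 0 0 0.5")

```text
time_s: 7.35
eef_pos: [0.4454, -0.1134, -0.0304]
eef_rot: [-0.106, 0.778, 0.603, 0.139]
wrist_force: [0.1, 0.3, 1.0]
opening: 0.506
```

arm_command(motion="-0.004 0 0.012 0 0 0 0.5; 0 0 0 0 0 0 0.5")

```text
time_s: 7.52
eef_pos: [0.4459, -0.1137, -0.0326]
eef_rot: [-0.106, 0.778, 0.603, 0.139]
wrist_force: [-2.0, 0.5, 2.6]
opening: 0.499
```

arm_command(motion="0.003 0 -0.008 0 0 0 0.5; 0.047 0 0.017 0 0 0 0.5; 0.047 0 0.017 0 0 0 0.5; 0.047 0 0.017 0 0 0 0.5; 0 0 0 0 0 0 0.5")

```text
time_s: 7.93
eef_pos: [0.4539, -0.0818, -0.031]
eef_rot: [-0.106, 0.779, 0.602, 0.139]
wrist_force: [-0.4, -0.0, 0.9]
opening: 0.502
```

```bash
python3 -c "
from h import *
want([-18.5,-180,-30],70)"
```

```text
t 7.9333 p_s mm [ -17.9 -179.4  -31. ] z [ 0.001  0.345 -0.939] alpha 69.8 F_s [-0.3 -0.1  0.9] op 0.5
shift u [-0.001 -0.003 -0.006] turn u [ 0.001 -0.003  0.004]
```

arm_command(motion="0.038 0 0.013 0 0 0 0.5; 0.038 0 0.013 0 0 0 0.5; 0.038 0 0.013 0 0 0 0.5; 0.038 0 0.013 0 0 0 0.5; 0.038 0 0.013 0 0 0 0.5; 0 0 0 0 0 0 0.5")

```text
time_s: 8.43
eef_pos: [0.4647, -0.0373, -0.0302]
eef_rot: [-0.106, 0.778, 0.603, 0.139]
wrist_force: [-0.3, 1.0, -1.1]
opening: 0.504
```

```bash
python3 -c "
from h import *
want([-18.5,-110,-30],70)
a=camera('side')['img'][140:240,150:300,::-1].repeat(5,0).repeat(5,1)
cv2.imwrite('pics/s7.png',a)"
```

```text
t 8.4333 p_s mm [ -18.8 -133.5  -30.2] z [-0.     0.345 -0.939] alpha 69.8 F_s [-0.5  0.9 -1.1] op 0.5
shift u [0.111 0.002 0.04 ] turn u [-0.    -0.003  0.006]
```

View pics/s7.png

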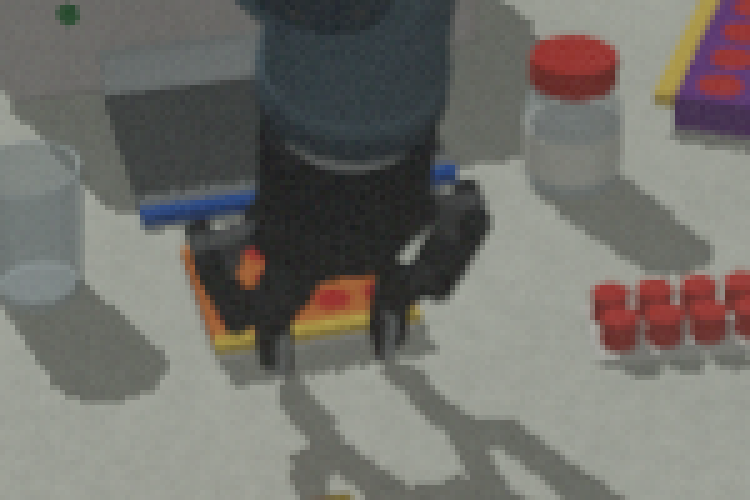

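arm_command(motion="0.033 0 0.012 0 0 0 0.5; 0.033 0 0.012 0 0 0 0.5; 0.033 0 0.012 0 0 0 0.5; 0.033 0 0.012 0 0 0 0.5; 0 0 0 0 0 0 0.5")

```text
time_s: 8.9
eef_pos: [0.4727, -0.0088, -0.0301]
eef_rot: [-0.106, 0.778, 0.603, 0.139]
wrist_force: [0.6, 0.5, 0.2]
opening: 0.498
```

```bash
python3 -c "
from h import *
want([-18.5,-90,-30],70)
a=camera('side')['img'][140:240,150:300,::-1].repeat(5,0).repeat(5,1)
cv2.imwrite('pics/s8.png',a)
a=camera('top')['img'][150:270,130:290,::-1].repeat(5,0).repeat(5,1)
cv2.imwrite('pics/t8.png',a)"
```

```text
t 8.9 p_s mm [ -18.4 -103.9  -30.1] z [ 0.001  0.344 -0.939] alpha 69.9 F_s [0.5 0.6 0.2] op 0.5
shift u [ 0.066 -0.     0.024] turn u [ 0.001 -0.002  0.005]
```

View pics/s8.png

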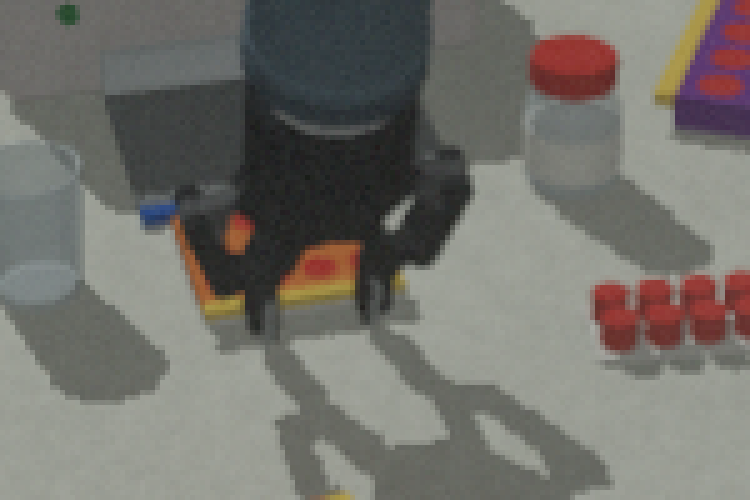

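View pics/t8.png

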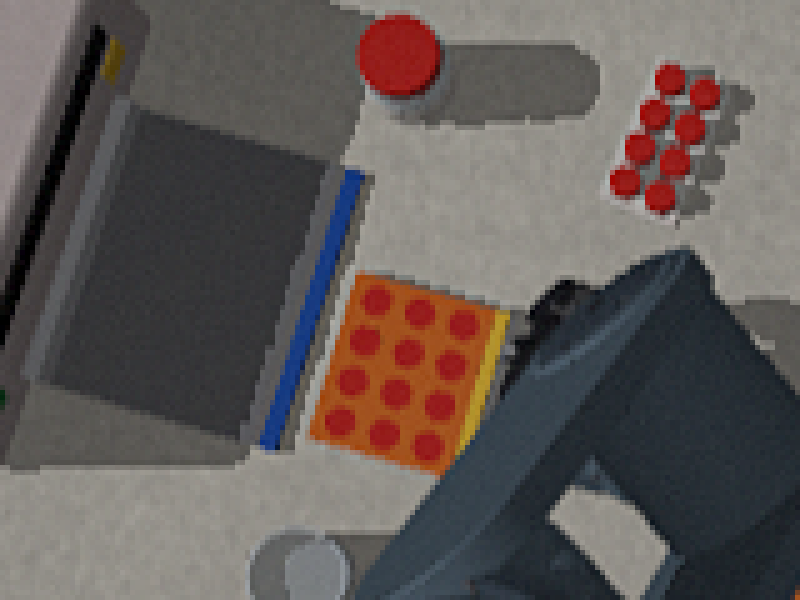

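arm_command(motion="0.022 0 0.008 0 0 0 0.5; 0.022 0 0.008 0 0 0 0.5; 0.014 0 0.005 0 0 0 0.5; 0 0 0 0 0 0 0.5")

```text
time_s: 9.33
eef_pos: [0.4763, 0.0025, -0.03]
eef_rot: [-0.105, 0.779, 0.603, 0.139]
wrist_force: [-0.3, 0.1, 0.4]
opening: 0.502
```

arm_command(motion="0.014 0 0.005 0 0 0 0.5; 0 0 0 0 0 0 0.5")

```text
time_s: 9.5
eef_pos: [0.4772, 0.0057, -0.03]
eef_rot: [-0.105, 0.779, 0.603, 0.139]
wrist_force: [-0.6, -0.0, -0.3]
opening: 0.498
```

```bash
python3 -c "
from h import *
want([-18.5,-90,-30],70)
a=camera('side')['img'][140:230,170:270,::-1].repeat(5,0).repeat(5,1)
cv2.imwrite('pics/s9.png',a)
"
```

```text
t 9.5 p_s mm [-17.7 -88.8 -30. ] z [ 0.002  0.343 -0.939] alpha 69.9 F_s [-0.5 -0.2 -0.3] op 0.5
shift u [-0.006 -0.004 -0.002] turn u [ 0.002 -0.001  0.005]
```

View pics/s9.png

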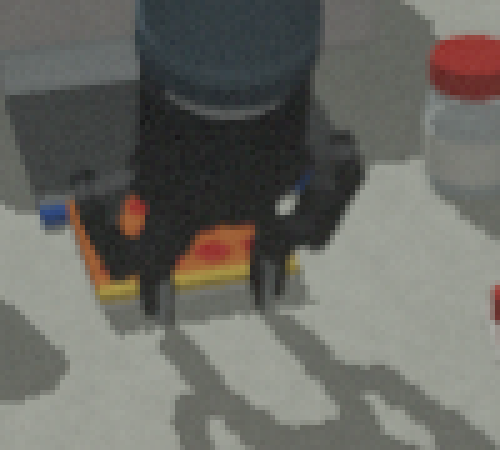

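arm_command(motion="0.014 0 0.005 0 0 0 0.5; 0 0 0 0 0 0 0.5")

```text
time_s: 9.72
eef_pos: [0.4776, 0.0062, -0.0302]
eef_rot: [-0.104, 0.779, 0.603, 0.137]
wrist_force: [-1.6, -1.4, -0.1]
opening: 0.501
```

arm_command(motion="0.014 0 0.005 0 0 0 0.5; 0 0 0 0 0 0 0.5")

```text
time_s: 9.88
eef_pos: [0.4778, 0.0056, -0.0304]
eef_rot: [-0.101, 0.779, 0.604, 0.135]
wrist_force: [-1.7, 0.3, -0.6]
opening: 0.496
```

```bash
python3 -c "
from h import *
want([-18.5,-90,-30],70); print(st()[0]['q'].round(3),st()[0]['joint_efforts'].round(1),st()[0]['torque'].round(2))
cv2.imwrite('pics/s10.png',camera('side')['img'][:,:,::-1])
a=camera('top')['img'][150:270,130:290,::-1].repeat(5,0).repeat(5,1)
cv2.imwrite('pics/t10.png',a)
"
```

```text
t 9.8833 p_s mm [-17.1 -88.7 -30.4] z [ 0.003  0.333 -0.943] alpha 70.6 F_s [-1.8 -0.1 -0.6] op 0.5
shift u [-0.005 -0.007 -0.004] turn u [0.003 0.009 0.008]
[-0.497  0.328  2.029  0.423  0.911 -0.529] [  0.2 -38.5 -21.9   1.1   0.7   0. ] [-0.19  0.04  0.01]
```

View pics/s10.png

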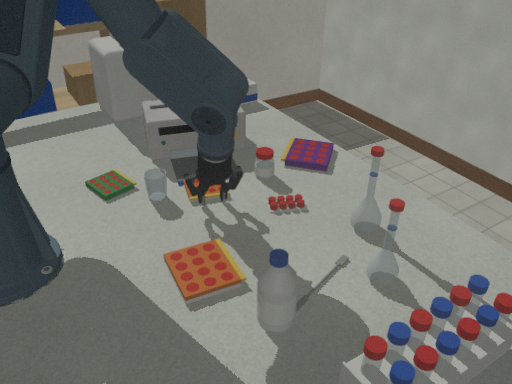

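View pics/t10.png

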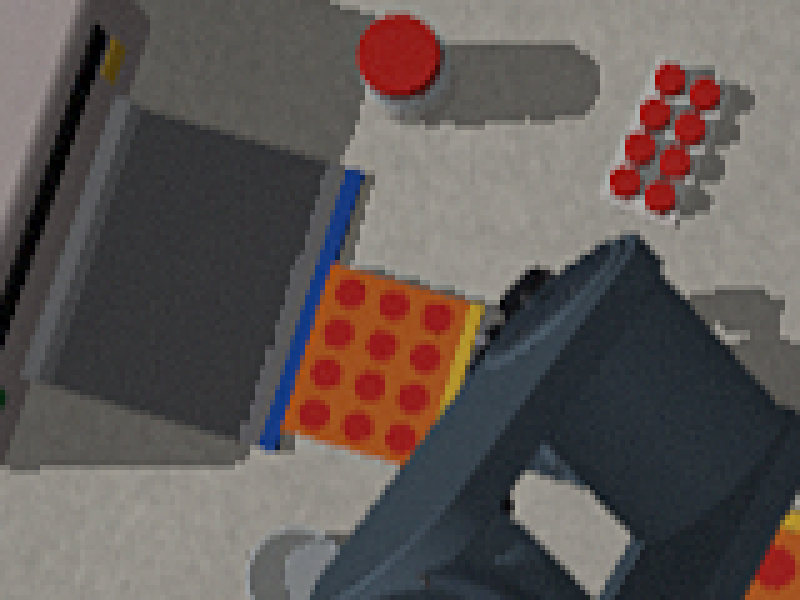

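arm_command(motion="0.06 0 0 0 0 0 0.5; 0.06 0 -0.01 0 0 0 0.5; 0.06 0 -0.02 0 0 0 0.5")

```text
time_s: 10.23
eef_pos: [0.4791, 0.0063, -0.0192]
eef_rot: [-0.083, 0.778, 0.612, 0.114]
wrist_force: [-26.1, -47.7, 9.8]
opening: 0.505
```

```bash
python3 -c "
from h import *
want([-18.5,-90,-30],70)
a=camera('side')['img'][140:230,170:270,::-1].repeat(5,0).repeat(5,1)
cv2.imwrite('pics/s11.png',a)
"
```

```text
t 10.2333 p_s mm [-16.1 -87.7 -19.2] z [ 0.005  0.278 -0.96 ] alpha 73.8 F_s [-13.  -52.7   9.8] op 0.51
shift u [-0.026 -0.013  0.049] turn u [0.004 0.064 0.02 ]
```

View pics/s11.png

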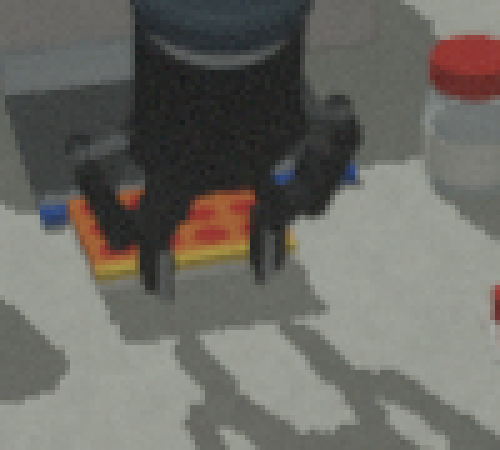

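arm_command(motion="0.04 0 -0.03 0 0.03 0 0.5; 0.04 0 -0.03 0 0.03 0 0.5; 0.04 0 -0.03 0 0.03 0 0.5")

```text
time_s: 10.53
eef_pos: [0.4819, 0.016, 0.0065]
eef_rot: [-0.108, 0.773, 0.608, 0.147]
wrist_force: [-0.4, -0.9, -0.6]
opening: 0.502
```

```bash
python3 -c "
from h import *
want([-18.5,-85,0],65)
a=camera('side')['img'][140:230,170:270,::-1].repeat(5,0).repeat(5,1)
cv2.imwrite('pics/s12.png',a)
"
```

```text
t 10.5333 p_s mm [-15.8 -77.6   6.5] z [ 0.005  0.359 -0.933] alpha 69.0 F_s [-0.2 -1.  -0.6] op 0.5
shift u [-0.046 -0.015  0.017] turn u [0.004 0.066 0.021]
```

View pics/s12.png

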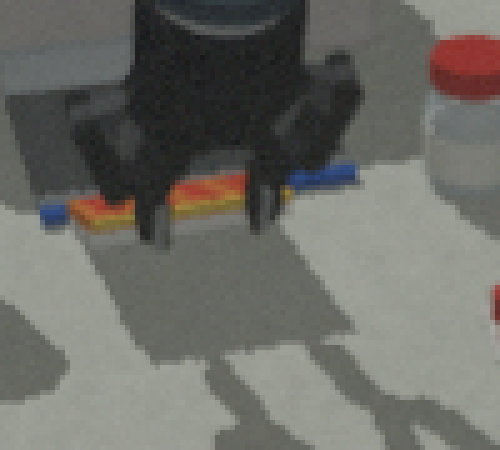

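arm_command(motion="0.045 0 -0.028 0 0.01 0 0.5; 0.045 0 -0.028 0 0.01 0 0.5; 0.045 0 -0.028 0 0.01 0 0.5")

```text
time_s: 10.83
eef_pos: [0.4866, 0.0346, 0.0337]
eef_rot: [-0.118, 0.771, 0.605, 0.16]
wrist_force: [0.1, 0.5, 0.5]
opening: 0.496
```

```bash
python3 -c "
from h import *
want([-18.5,-85,0],65)
a=camera('side')['img'][130:230,170:270,::-1].repeat(5,0).repeat(5,1)
cv2.imwrite('pics/s13.png',a)
"
```

```text
t 10.8333 p_s mm [-16.  -58.4  33.7] z [ 0.004  0.39  -0.921] alpha 67.0 F_s [-0.   0.5  0.5] op 0.5
shift u [-0.188 -0.016  0.103] turn u [0.004 0.034 0.018]
```

View pics/s13.png

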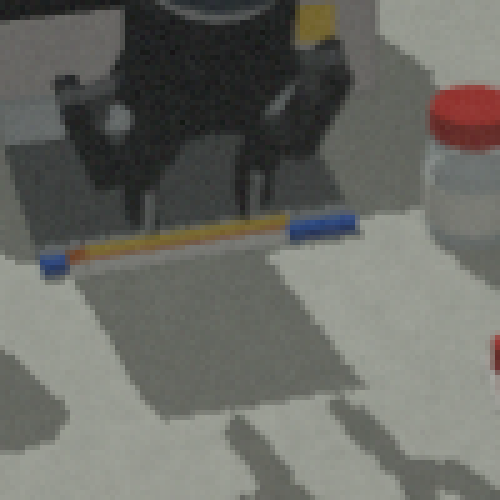

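arm_command(motion="0 0 0 0 0 0 0.5")

```text
time_s: 10.97
eef_pos: [0.4879, 0.036, 0.0358]
eef_rot: [-0.118, 0.77, 0.606, 0.161]
wrist_force: [0.2, 0.5, 0.1]
opening: 0.497
```

```bash
python3 -c "
from h import *
want([-18.5,-85,0],65)
a=camera('side')['img'][130:230,170:270,::-1].repeat(5,0).repeat(5,1)
cv2.imwrite('pics/s14.png',a)
"
```

```text
t 10.9667 p_s mm [-15.1 -56.7  35.8] z [ 0.006  0.391 -0.92 ] alpha 67.0 F_s [0.  0.6 0.1] op 0.5
shift u [-0.2   -0.022  0.109] turn u [0.006 0.033 0.02 ]
```

View pics/s14.png

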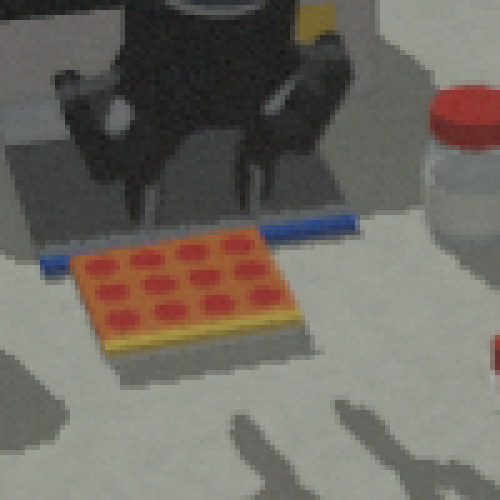

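arm_command(motion="-0.092 0 -0.039 0 -0.02 0.01 0.5; -0.092 0 -0.039 0 -0.02 0.01 0.5; -0.092 0 -0.039 0 -0.01 0 0.5; 0 0 0 0 0 0 0.5")

```text
time_s: 11.35
eef_pos: [0.4715, -0.0208, 0.0358]
eef_rot: [-0.104, 0.779, 0.602, 0.138]
wrist_force: [1.2, -0.0, -0.1]
opening: 0.496
```

```bash
python3 -c "
from h import *
want([-18,-112,-22],70)
"
```

```text
t 11.35 p_s mm [ -16.4 -115.9   35.8] z [ 0.003  0.341 -0.94 ] alpha 70.1 F_s [ 1.2  0.3 -0.1] op 0.5
shift u [-0.08  -0.009  0.278] turn u [0.003 0.001 0.003]
```

arm_command(motion="-0.026 -0.003 0.092 0 0 0 0.5; -0.026 -0.003 0.092 0 0 0 0.5; -0.026 -0.003 0.092 0 0 0 0.5; -0.008 0 0.026 0 0 0 0.5; 0 0 0 0 0 0 0.5")

```text
time_s: 11.77
eef_pos: [0.4722, -0.0146, -0.029]
eef_rot: [-0.104, 0.78, 0.602, 0.139]
wrist_force: [0.1, -0.2, -0.3]
opening: 0.5
```

```bash
python3 -c "
from h import *
want([-18,-93,-30.8],70)
"
```

```text
t 11.7667 p_s mm [ -17.3 -109.6  -29. ] z [ 0.004  0.342 -0.94 ] alpha 70.0 F_s [ 0.2 -0.2 -0.3] op 0.5
shift u [ 0.075 -0.003  0.037] turn u [0.004 0.    0.002]
```

arm_command(motion="0.037 0 0.018 0 0 0 0.5; 0.037 0 0.018 0 0 0 0.5; 0.01 0 0.004 0 0 0 0.5; 0 0 0 0 0 0 0.5")

```text
time_s: 12.1
eef_pos: [0.4779, 0.0062, -0.0296]
eef_rot: [-0.104, 0.779, 0.602, 0.139]
wrist_force: [-0.5, -0.1, -0.3]
opening: 0.497
```

```bash
python3 -c "
from h import *
want([-18,-88,-31],70)
a=camera('side')['img'][140:230,170:270,::-1].repeat(5,0).repeat(5,1)
cv2.imwrite('pics/s15.png',a)
"
```

```text
t 12.1 p_s mm [-17.1 -88.1 -29.6] z [ 0.004  0.343 -0.939] alpha 70.0 F_s [-0.4 -0.2 -0.3] op 0.5
shift u [-0.002 -0.004  0.007] turn u [ 0.004 -0.001  0.003]
```

View pics/s15.png

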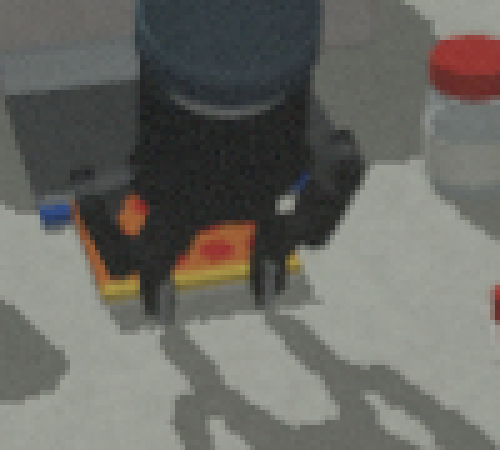

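arm_command(motion="0.055 0 0 0 0.02 0 0.5; 0.055 0 -0.01 0 0.03 0 0.5; 0.055 0 -0.018 0 0.03 0 0.5; 0.055 0 -0.018 0 0.03 0 0.5; 0.055 0 -0.018 0 0.03 0 0.5")

```text
time_s: 12.57
eef_pos: [0.4823, 0.016, -0.0013]
eef_rot: [-0.126, 0.767, 0.605, 0.173]
wrist_force: [-16.2, -21.6, 8.7]
opening: 0.503
```

```bash
python3 -c "
from h import *
want([-18,-88,-31],70)
a=camera('side')['img'][140:230,170:270,::-1].repeat(5,0).repeat(5,1)
cv2.imwrite('pics/s16.png',a)
"
```

```text
t 12.5667 p_s mm [-15.4 -77.5  -1.3] z [ 0.006  0.419 -0.908] alpha 65.2 F_s [-10.1 -25.    8.7] op 0.5
shift u [-0.109 -0.016  0.113] turn u [ 0.007 -0.079  0.023]
```

View pics/s16.png

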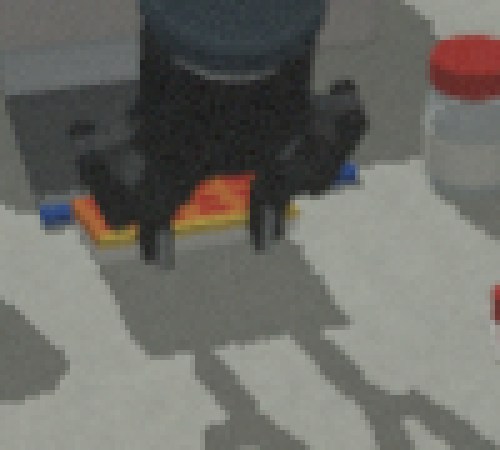

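arm_command(motion="0.052 0 -0.017 0 0.02 0 0.5; 0.055 0 -0.017 0 0.02 0 0.5")

```text
time_s: 12.78
eef_pos: [0.4849, 0.025, 0.0156]
eef_rot: [-0.136, 0.763, 0.603, 0.187]
wrist_force: [-9.5, -12.6, 8.1]
opening: 0.5
```

```bash
python3 -c "
from h import *
want([-18,-88,-31],70)
a=camera('side')['img'][130:230,170:270,::-1].repeat(5,0).repeat(5,1)
cv2.imwrite('pics/s17.png',a)
"
```

```text
t 12.7833 p_s mm [-15.2 -68.2  15.6] z [ 0.006  0.449 -0.893] alpha 63.3 F_s [ -6.  -14.6   8.1] op 0.5
shift u [-0.193 -0.02   0.164] turn u [ 0.007 -0.111  0.025]
```

View pics/s17.png

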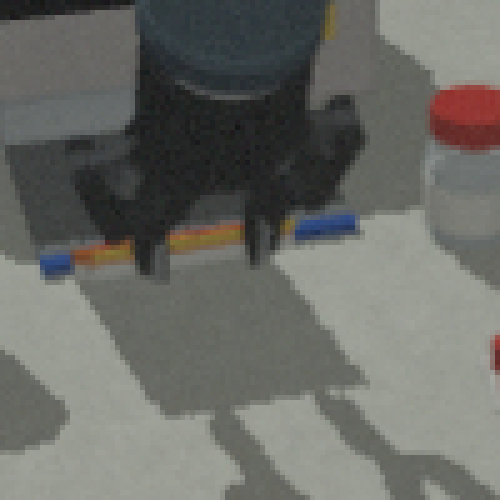

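arm_command(motion="0.06 0 -0.009 0 0 0 0.5; 0.06 0 -0.009 0 0 0 0.5")

```text
time_s: 13.0
eef_pos: [0.4887, 0.0378, 0.0323]
eef_rot: [-0.133, 0.763, 0.605, 0.184]
wrist_force: [-12.2, -12.2, 13.7]
opening: 0.497
```

```bash
python3 -c "
from h import *
want([-18,-88,-31],70)
a=camera('side')['img'][130:230,170:270,::-1].repeat(5,0).repeat(5,1)
cv2.imwrite('pics/s18.png',a)
"
```

```text
t 13.0 p_s mm [-14.8 -54.8  32.3] z [ 0.007  0.442 -0.897] alpha 63.8 F_s [ -8.7 -14.9  13.7] op 0.5
shift u [-0.288 -0.026  0.21 ] turn u [ 0.008 -0.103  0.027]
```

View pics/s18.png

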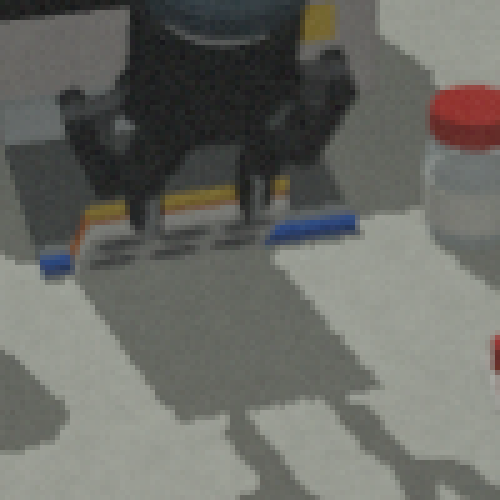

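arm_command(motion="0.058 0 0.006 0 0 0 0.5; 0.058 0 0.01 0 0 0 0.5")

```text
time_s: 13.22
eef_pos: [0.4963, 0.0556, 0.045]
eef_rot: [-0.129, 0.763, 0.606, 0.184]
wrist_force: [-2.3, -4.2, 8.8]
opening: 0.5
```

```bash
python3 -c "
from h import *
want([-18,-88,-31],70)
a=camera('side')['img'][130:230,170:270,::-1].repeat(5,0).repeat(5,1)
cv2.imwrite('pics/s19.png',a)
"
```

```text
t 13.2167 p_s mm [-12.  -35.7  45. ] z [ 0.013  0.438 -0.899] alpha 64.0 F_s [-1.2 -4.7  8.8] op 0.5
shift u [-0.4   -0.046  0.227] turn u [ 0.014 -0.099  0.031]
```

View pics/s19.png

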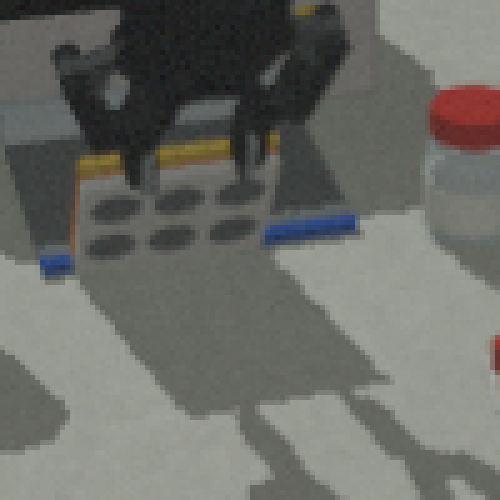

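arm_command(motion="0.05 0 0.016 0 0 0 0.5; 0.045 0 0.018 0 0 0 0.5")

```text
time_s: 13.43
eef_pos: [0.5032, 0.0764, 0.0499]
eef_rot: [-0.127, 0.763, 0.606, 0.186]
wrist_force: [-5.7, -5.6, 18.4]
opening: 0.5
```

```bash
python3 -c "
from h import *
want([-18,-88,-31],70)
a=camera('side')['img'][130:230,170:270,::-1].repeat(5,0).repeat(5,1)
cv2.imwrite('pics/s20.png',a)
"
```

```text
t 13.4333 p_s mm [-10.7 -13.8  49.9] z [ 0.018  0.438 -0.899] alpha 64.0 F_s [-4.1 -6.9 18.4] op 0.5
shift u [-0.509 -0.057  0.2  ] turn u [ 0.019 -0.1    0.031]
```

View pics/s20.png

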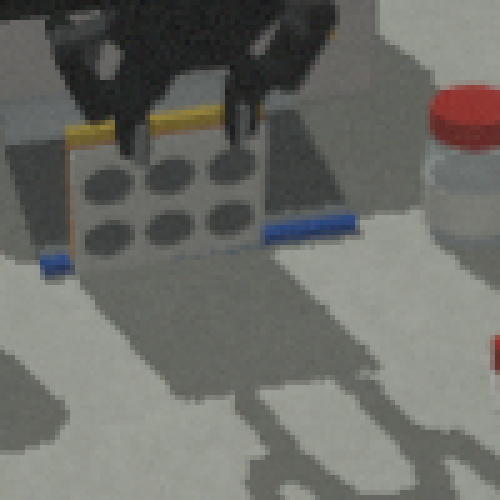

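arm_command(motion="0.05 0 0.01 0 0 0 0.5; 0.05 0 0.012 0 0 0 0.5")

```text
time_s: 13.65
eef_pos: [0.5091, 0.0984, 0.0569]
eef_rot: [-0.127, 0.763, 0.606, 0.187]
wrist_force: [0.5, 0.0, -0.4]
opening: 0.5
```

```bash
python3 -c "
from h import *
want([-18,-88,-31],70)
a=camera('side')['img'][130:230,170:270,::-1].repeat(5,0).repeat(5,1)
cv2.imwrite('pics/s21.png',a)
"
```

```text
t 13.65 p_s mm [-10.5   9.   56.9] z [ 0.019  0.44  -0.898] alpha 63.9 F_s [ 0.5  0.2 -0.4] op 0.5
shift u [-0.627 -0.063  0.18 ] turn u [ 0.02  -0.102  0.032]
```

View pics/s21.png

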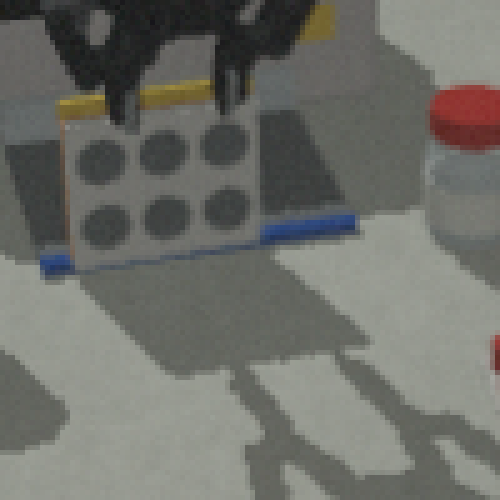

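arm_command(motion="0.03 0 0.005 0 0 0 0.5; 0 0 0 0 0 0 0.5; 0 0 0 0 0 0 0.5; 0 0 0 0 0 0 0.5; 0 0 0 0 0 0 0.5")

```text
time_s: 14.12
eef_pos: [0.5096, 0.1082, 0.0581]
eef_rot: [-0.129, 0.761, 0.607, 0.187]
wrist_force: [-0.8, -0.3, 2.3]
opening: 0.502
```

```bash
python3 -c "
from h import *
want([-18,-88,-31],70)
a=camera('side')['img'][110:230,150:280,::-1].repeat(5,0).repeat(5,1)
cv2.imwrite('pics/s22.png',a)
"
```

```text
t 14.1167 p_s mm [-12.6  18.6  58.1] z [ 0.016  0.441 -0.897] alpha 63.8 F_s [-0.7 -0.5  2.3] op 0.5
shift u [-0.673 -0.055  0.164] turn u [ 0.017 -0.103  0.035]
```

View pics/s22.png

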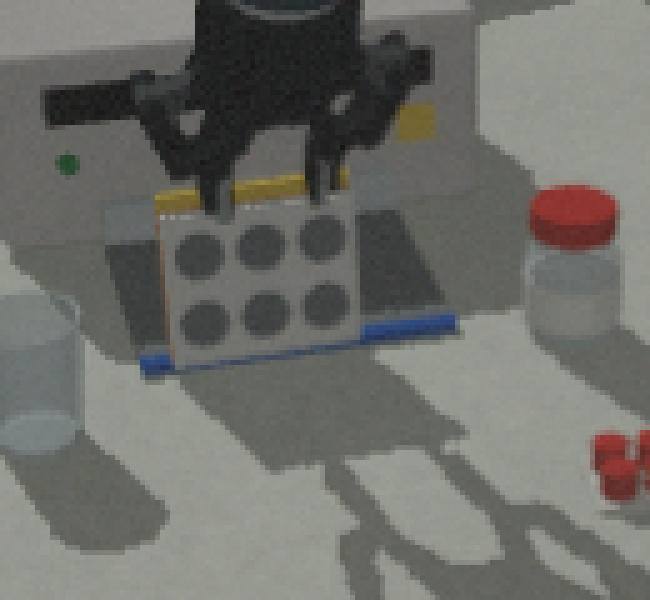

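arm_command(motion="0.05 0 0.02 0 0 0 0.5; 0.05 0 0.02 0 0 0 0.5; 0 0 0 0 0 0 0.5")

```text
time_s: 14.42
eef_pos: [0.5149, 0.1297, 0.0595]
eef_rot: [-0.129, 0.762, 0.606, 0.186]
wrist_force: [0.0, -0.6, -0.1]
opening: 0.504
```

```bash
python3 -c "
from h import *
want([-18,-88,-31],70)
a=camera('side')['img'][110:230,150:280,::-1].repeat(5,0).repeat(5,1)
cv2.imwrite('pics/s23.png',a)
"
```

```text
t 14.4167 p_s mm [-13.   40.8  59.5] z [ 0.016  0.441 -0.897] alpha 63.8 F_s [ 0.2 -0.6 -0.1] op 0.5
shift u [-0.776 -0.054  0.122] turn u [ 0.017 -0.103  0.032]
```

View pics/s23.png

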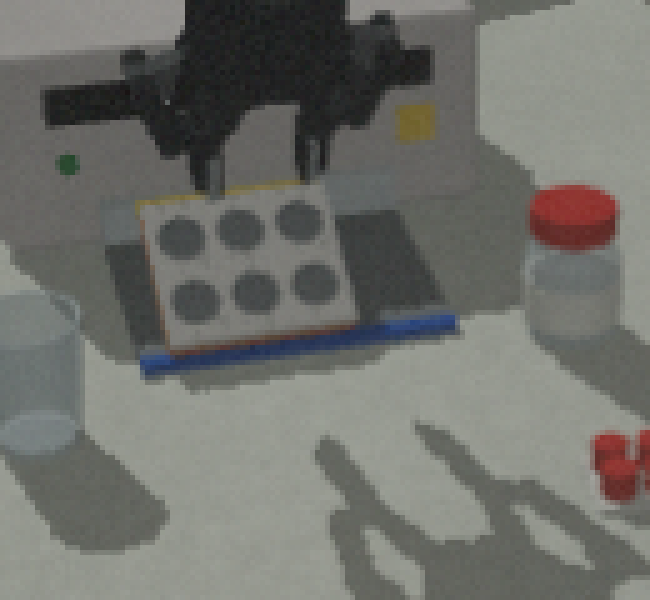

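Now it is past upright and falling onto the deck. I'll lift slightly and let it settle.

arm_command(motion="0 0 -0.05 0 0 0 0.5; 0 0 -0.05 0 0 0 0.5; 0 0 0 0 0 0 0.5; 0 0 0 0 0 0 0.5")

```text
time_s: 14.8
eef_pos: [0.5113, 0.1205, 0.0789]
eef_rot: [-0.129, 0.762, 0.607, 0.186]
wrist_force: [-0.5, -0.8, -0.7]
opening: 0.503
```

```bash
python3 -c "
from h import *
want([-18,-70,20],75)
a=camera('side')['img'][110:230,150:280,::-1].repeat(5,0).repeat(5,1)
cv2.imwrite('pics/s24.png',a)
a=camera('top')['img'][150:270,130:290,::-1].repeat(5,0).repeat(5,1)
cv2.imwrite('pics/t24.png',a)
"
```

```text
t 14.8 p_s mm [-14.   31.   78.9] z [ 0.014  0.44  -0.898] alpha 63.9 F_s [-0.2 -0.9 -0.7] op 0.5
shift u [-0.582 -0.042  0.042] turn u [ 0.017 -0.185  0.033]
```

View pics/s24.png

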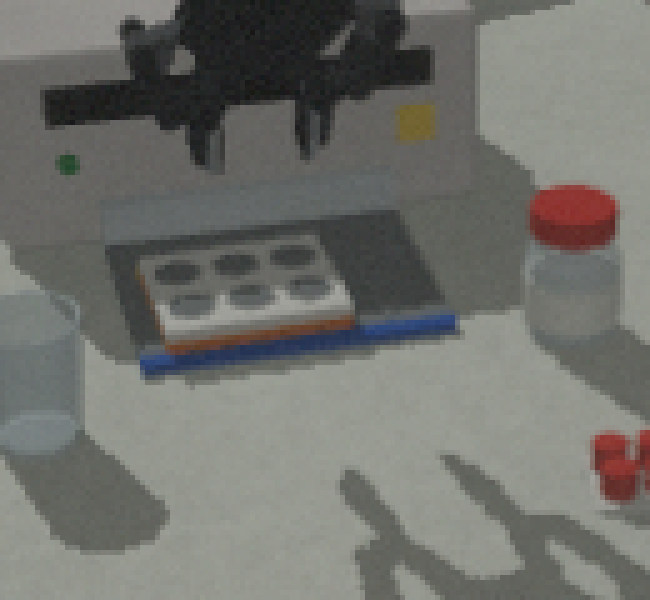

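View pics/t24.png

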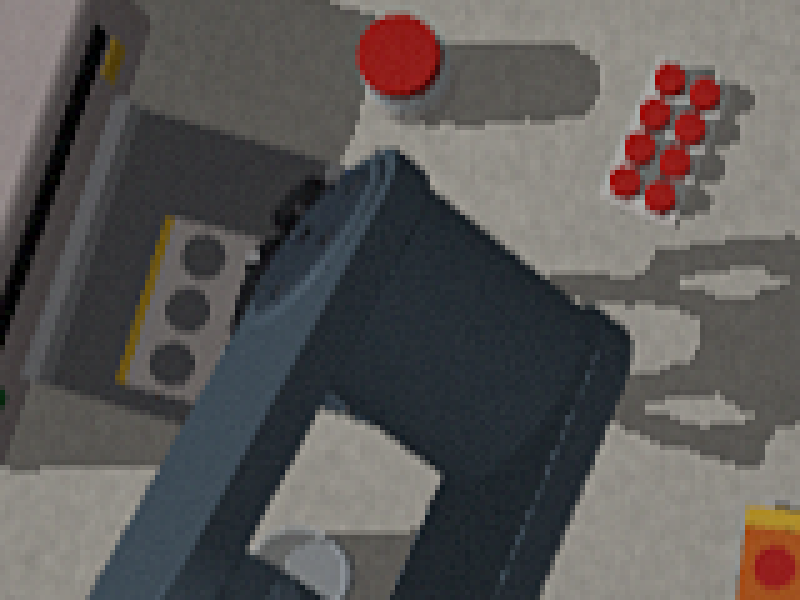

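arm_command(motion="-0.09 0 -0.044 0 -0.025 0.008 0.5; -0.09 0 -0.044 0 -0.025 0.008 0.5; -0.09 0 -0.042 0 -0.025 0.008 0.5; -0.09 0 -0.04 0 -0.025 0.008 0.5; 0 0 0 0 0 0 0.5")

```text
time_s: 15.32
eef_pos: [0.4904, 0.0405, 0.0799]
eef_rot: [-0.1, 0.781, 0.6, 0.141]
wrist_force: [-0.1, 1.0, -0.1]
opening: 0.501
```

```bash
python3 -c "
from h import *
want([-18,-45,-20],70)
"
```

```text
t 15.3167 p_s mm [-13.9 -51.7  79.9] z [ 0.014  0.34  -0.94 ] alpha 70.1 F_s [-0.4  0.9 -0.1] op 0.5
shift u [-0.138 -0.027  0.481] turn u [ 0.014  0.002 -0.   ]
```

```bash
python3 -c "
from h import *
a=camera('side')['img'][130:210,160:260,::-1]
cv2.imwrite('pics/s25.png',cv2.resize(a,None,fx=7,fy=7,interpolation=2))
a=camera('top')['img'][160:260,130:230,::-1]
cv2.imwrite('pics/t25.png',cv2.resize(a,None,fx=6,fy=6,interpolation=2))
"
```

```text
(no output)
```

View pics/s25.png

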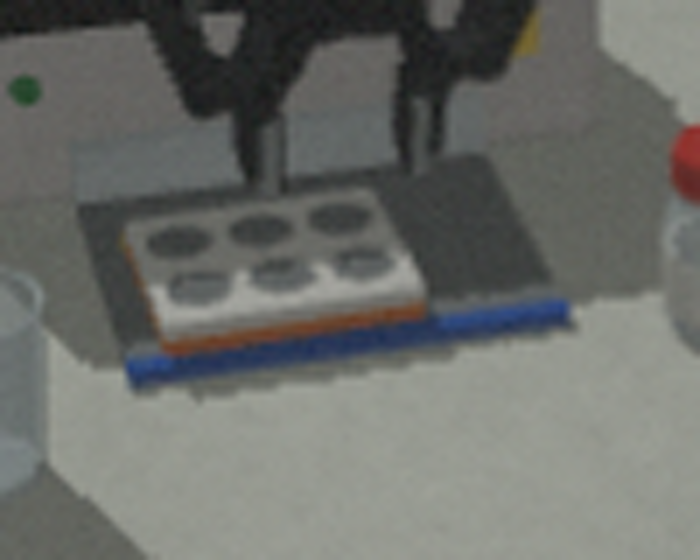

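View pics/t25.png

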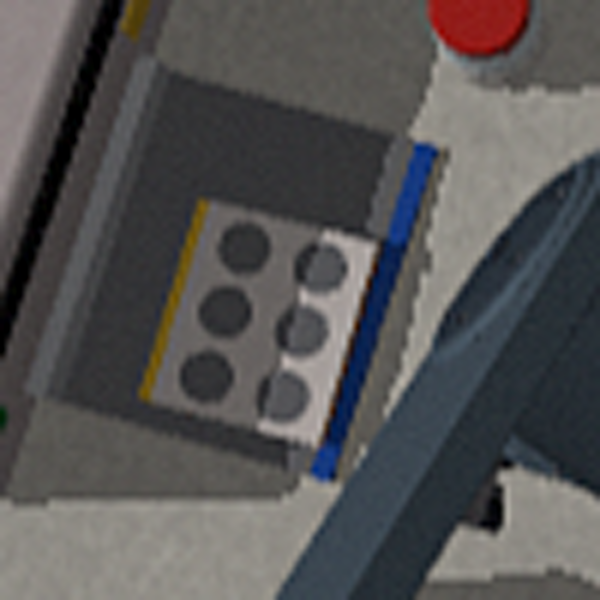

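```bash
cat >> h.py <<'E'
def cs(n,pts,k,ox,oy,z):
    c=camera(n); uv=(np.array(pts)+.5)/k-.5+[ox,oy]; return ((unproj(c,uv,z)-S0)@RS*1000).round(1)
E
python3 -c "
from h import *
print(cs('top',[(207,202),(384,238),(320,447),(152,400)],6,130,160,.020))
print(cs('top',[(197,200),(142,398)],6,130,160,.013))
print(cs('side',[(128,232),(370,190),(425,295),(163,335)],7,160,130,.020))
print(cs('top',[(423,147),(327,478),(157,60),(45,395)],6,130,160,.006))
"
```

```text
[[ 27.4  95.6  20. ]
 [ 33.9   8.1  20. ]
 [-69.7   7.7  20. ]
 [-70.4  91.6  20. ]]
[[ 27.6 102.6  13. ]
 [-70.8  98.5  13. ]]
[[-69.8  86.6  20. ]
 [ 28.7  94.   20. ]
 [ 29.9   6.5  20. ]
 [-70.1   4.8  20. ]]
[[ 83.2   6.    6. ]
 [-82.9   2.9   6. ]
 [ 89.2 145.3   6. ]
 [-82.3 146.2   6. ]]
```

arm_command(motion="0 -0.015 0 0 -0.085 0 0.5; 0 -0.015 0 0 -0.085 0 0.5; 0 0 0 0 -0.085 0 0.5; 0 0 0 0 0 0 0.5")

```text
time_s: 15.95
eef_pos: [0.4841, 0.0448, 0.0786]
eef_rot: [-0.017, 0.794, 0.607, 0.033]
wrist_force: [1.0, 0.2, 0.2]
opening: 0.499
```

```bash
python3 -c "
from h import *
want([-20,-35,-10],85)
"
```

```text
t 15.95 p_s mm [-21.  -49.2  78.6] z [ 0.013  0.073 -0.997] alpha 85.8 F_s [0.9 0.4 0.2] op 0.5
shift u [ 0.038 -0.001  0.447] turn u [ 0.012  0.013 -0.005]
```

arm_command(motion="0 0 0.11 0.01 0.01 0 0.5; 0 0 0.11 0 0 0 0.5; 0 0 0.11 0 0 0 0.5; 0 0 0.09 0 0 0 0.5; 0 0 0 0 0 0 0.5")

```text
time_s: 16.37
eef_pos: [0.4883, 0.0562, -0.0067]
eef_rot: [-0.026, 0.79, 0.611, 0.038]
wrist_force: [-0.9, 1.0, -0.1]
opening: 0.502
```

```bash
python3 -c "
from h import *
want([-20,-15,-27],85)
"
```

```text
t 16.3667 p_s mm [-19.9 -37.1  -6.7] z [ 0.005  0.093 -0.996] alpha 84.7 F_s [-1.2  0.7 -0.1] op 0.5
shift u [ 0.101 -0.001  0.111] turn u [ 0.005 -0.006  0.005]
```

arm_command(motion="0 0 0.05 0 0 0 0.5; 0 0 0.045 0 0 0 0.5; 0 0 0 0 0 0 0.5")

```text
time_s: 16.62
eef_pos: [0.4881, 0.0584, -0.0265]
eef_rot: [-0.029, 0.79, 0.611, 0.039]
wrist_force: [-0.7, -0.3, -0.3]
opening: 0.498
```

```bash
python3 -c "
from h import *
want([-20,-7,-27],85)
a=camera('side')['img'][130:220,150:260,::-1]
cv2.imwrite('pics/s26.png',cv2.resize(a,None,fx=6,fy=6,interpolation=2))
"
```

```text
t 16.6167 p_s mm [-20.6 -35.1 -26.5] z [ 0.002  0.097 -0.995] alpha 84.5 F_s [-0.6 -0.5 -0.3] op 0.5
shift u [0.139 0.004 0.016] turn u [ 0.002 -0.009  0.005]
```

View pics/s26.png

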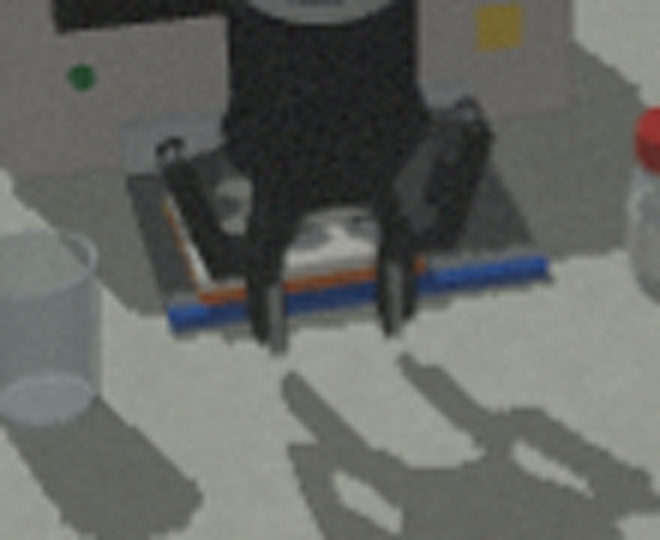

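arm_command(motion="0.05 0 0.004 0 0 0 0.5; 0.05 0 0.004 0 0 0 0.5; 0.05 0 0.004 0 0 0 0.5; 0.03 0 0.003 0 0 0 0.5; 0.03 0 0.003 0 0 0 0.5; 0 0 0 0 0 0 0.5")

```text
time_s: 17.17
eef_pos: [0.5034, 0.1034, -0.0213]
eef_rot: [-0.027, 0.79, 0.611, 0.042]
wrist_force: [-0.2, 0.1, 0.3]
opening: 0.498
```

```bash
python3 -c "
from h import *
want([-20,30,-27],85)
a=camera('side')['img'][130:220,150:260,::-1]
cv2.imwrite('pics/s27.png',cv2.resize(a,None,fx=6,fy=6,interpolation=2))
"
```

```text
t 17.1667 p_s mm [-17.4  12.4 -21.3] z [ 0.009  0.099 -0.995] alpha 84.3 F_s [-0.2  0.   0.3] op 0.5
shift u [ 0.085 -0.013  0.037] turn u [ 0.008 -0.011  0.005]
```

View pics/s27.png

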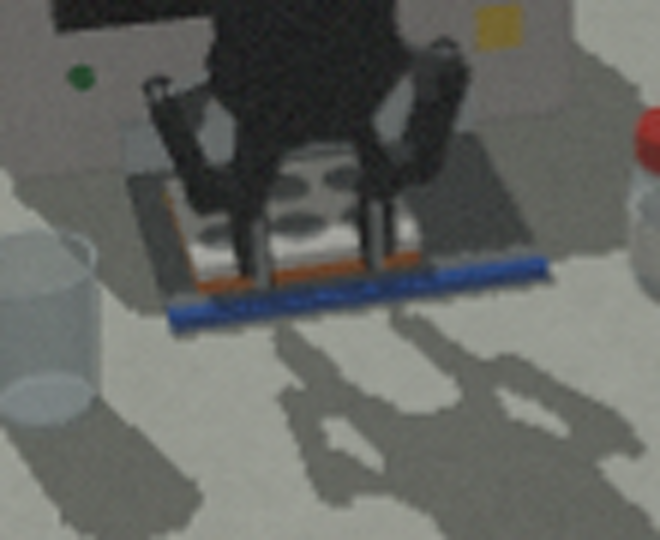

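arm_command(motion="-0.01 -0.01 0.022 0 0 0 0.5; 0.025 0 0.006 0 0 0 0.5; 0.025 0 0.005 0 0 0 0.5; 0.025 0 0.005 0 0 0 0.5; 0 0 0 0 0 0 0.5")

```text
time_s: 17.63
eef_pos: [0.5049, 0.1172, -0.0281]
eef_rot: [-0.026, 0.79, 0.611, 0.042]
wrist_force: [-0.4, -1.9, 0.4]
opening: 0.5
```

```bash
python3 -c "
from h import *
want([-20,36,-25],85)
a=camera('top')['img'][160:260,130:230,::-1]
cv2.imwrite('pics/t28.png',cv2.resize(a,None,fx=6,fy=6,interpolation=2))
a=camera('side')['img'][130:220,150:260,::-1]
cv2.imwrite('pics/s28.png',cv2.resize(a,None,fx=6,fy=6,interpolation=2))
"
```

```text
t 17.6333 p_s mm [-19.4  26.1 -28.1] z [ 0.009  0.098 -0.995] alpha 84.4 F_s [ 0.1 -1.9  0.4] op 0.5
shift u [ 0.051 -0.003 -0.011] turn u [ 0.008 -0.01   0.005]
```

View pics/t28.png

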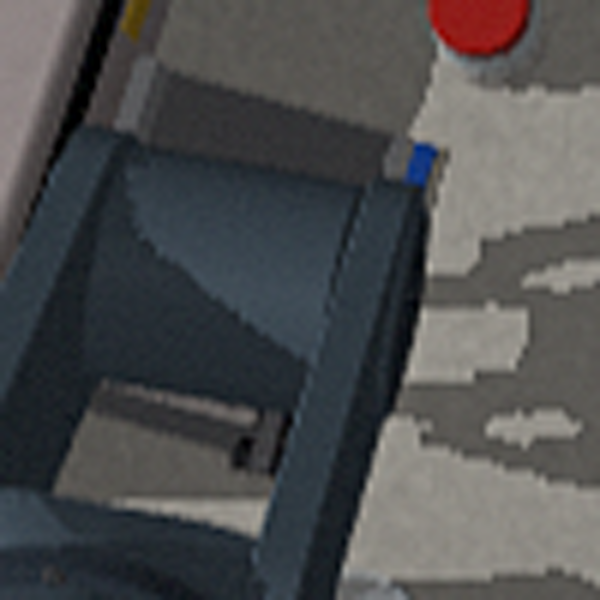

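View pics/s28.png

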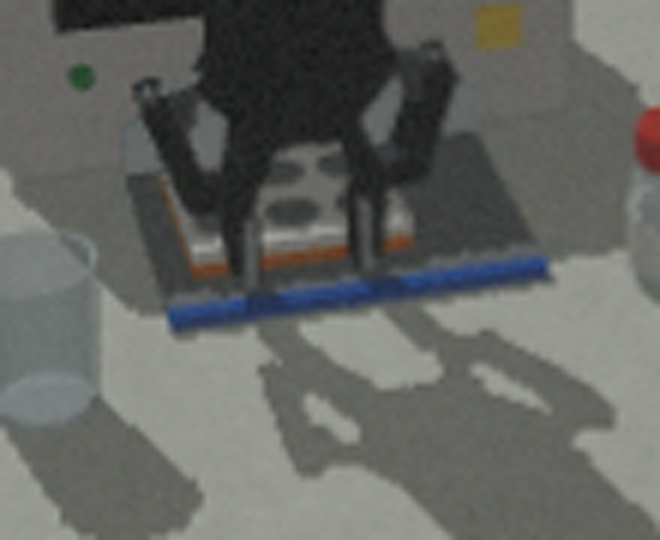

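arm_command(motion="0.02 0 -0.003 0 0 0 0.5; 0.02 0 0 0 0 0 0.5; 0 0 0 0 0 0 0.5")

```text
time_s: 17.98
eef_pos: [0.5065, 0.1249, -0.027]
eef_rot: [-0.027, 0.79, 0.611, 0.041]
wrist_force: [-0.2, -0.1, -0.5]
opening: 0.504
```

arm_command(motion="0.015 0 0.001 0 0 0 0.5; 0 0 0 0 0 0 0.5")

```text
time_s: 18.15
eef_pos: [0.5074, 0.1282, -0.0268]
eef_rot: [-0.027, 0.79, 0.611, 0.041]
wrist_force: [0.3, -0.3, 0.4]
opening: 0.5
```

```bash
python3 -c "
from h import *
want([-20,37,-26],85)
a=camera('side')['img'][130:220,150:260,::-1]
cv2.imwrite('pics/s29.png',cv2.resize(a,None,fx=6,fy=6,interpolation=2))
"
```

```text
t 18.15 p_s mm [-19.9  37.4 -26.8] z [ 0.008  0.098 -0.995] alpha 84.4 F_s [ 0.3 -0.2  0.4] op 0.5
shift u [-0.002 -0.001 -0.004] turn u [ 0.008 -0.01   0.005]
```

View pics/s29.png

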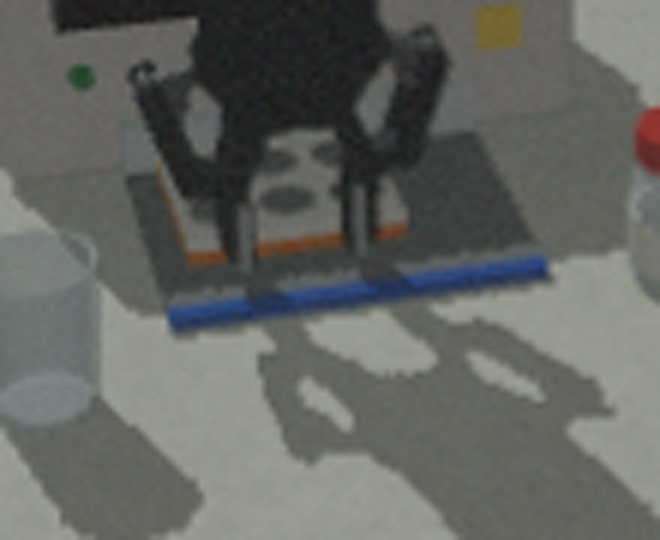

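arm_command(motion="0.012 0 0.001 0 0 0 0.5; 0 0 0 0 0 0 0.5")

```text
time_s: 18.37
eef_pos: [0.5071, 0.1293, -0.027]
eef_rot: [-0.026, 0.79, 0.612, 0.04]
wrist_force: [0.0, -1.5, 0.9]
opening: 0.494
```

arm_command(motion="0.012 0 0.001 0 0 0 0.5; 0 0 0 0 0 0 0.5")

```text
time_s: 18.53
eef_pos: [0.507, 0.129, -0.027]
eef_rot: [-0.025, 0.79, 0.612, 0.038]
wrist_force: [0.2, 0.6, 0.3]
opening: 0.5
```

arm_command(motion="0.012 0 0.001 0 0 0 0.5; 0 0 0 0 0 0 0.5")

```text
time_s: 18.7
eef_pos: [0.5069, 0.1289, -0.027]
eef_rot: [-0.024, 0.79, 0.612, 0.036]
wrist_force: [-0.6, -0.3, 1.0]
opening: 0.497
```

arm_command(motion="0.02 0 0.002 0 0 0 0.5; 0 0 0 0 0 0 0.5; -0.05 0 -0.004 0 0 0 0.5; -0.1 0 -0.01 0 0 0 0.5; -0.1 0 -0.05 0 0 0 0.5; -0.1 0 -0.1 0 0 0 0.5; -0.1 0 -0.1 0 0 0 0.5; -0.1 0 -0.1 0 0 0 0.5; 0 0 0 0 0 0 0.5")

```text
time_s: 19.45
eef_pos: [0.4756, 0.0134, 0.0376]
eef_rot: [-0.024, 0.789, 0.613, 0.033]
wrist_force: [0.6, -0.6, 0.7]
opening: 0.498
```

```bash
python3 -c "
from h import *
want([-20,-100,100],85)
a=camera('top')['img'][160:260,130:230,::-1]
cv2.imwrite('pics/t30.png',cv2.resize(a,None,fx=6,fy=6,interpolation=2))
a=camera('side')['img'][120:220,150:260,::-1]
cv2.imwrite('pics/s30.png',cv2.resize(a,None,fx=6,fy=6,interpolation=2))
"
```

```text
t 19.45 p_s mm [-21.2 -81.8  37.6] z [ 0.002  0.082 -0.997] alpha 85.3 F_s [ 0.7 -0.4  0.7] op 0.5
shift u [-0.066  0.006 -0.318] turn u [0.002 0.005 0.009]
```

View pics/t30.png

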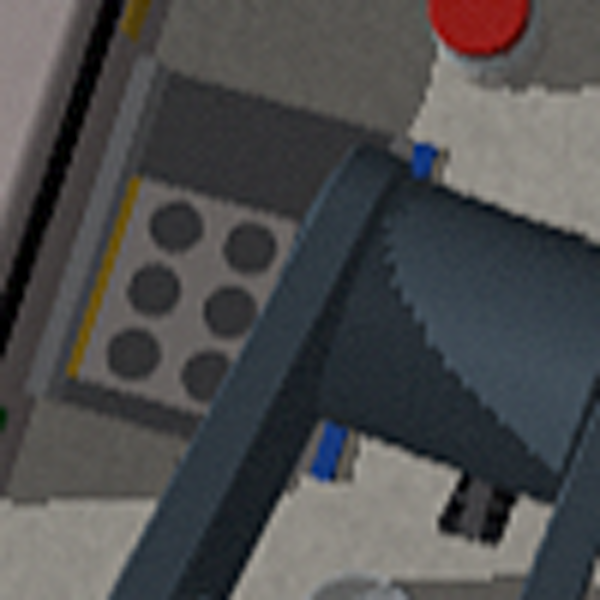

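View pics/s30.png

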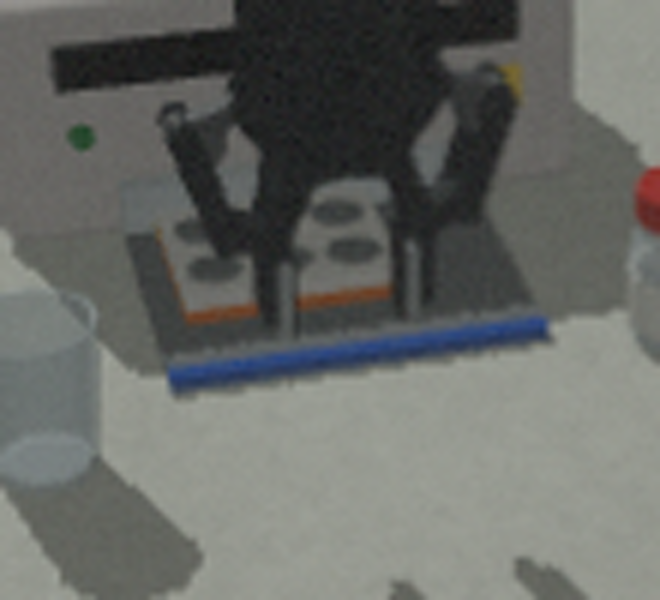

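arm_command(motion="-0.1 0 -0.15 0 0 0 0.5; -0.1 0 -0.15 0 0 0 0.5; -0.1 0 -0.15 0 0 0 0.5; -0.1 0 -0.15 0 0 0 0.5; -0.1 0 -0.1 0 0 0 0.5; -0.1 0 0 0 0 0 0.5; 0 0 0 0 0 0 0.5")

```text
time_s: 20.13
eef_pos: [0.4375, -0.1079, 0.1616]
eef_rot: [-0.033, 0.786, 0.617, 0.03]
wrist_force: [0.3, 0.7, 0.1]
opening: 0.502
```

```bash
python3 -c "
from h import *
want([-20,-100,100],85)
a=camera('top')['img'][160:260,130:230,::-1]
cv2.imwrite('pics/t31.png',cv2.resize(a,None,fx=6,fy=6,interpolation=2))
a=camera('side')['img'][120:220,150:260,::-1]
cv2.imwrite('pics/s31.png',cv2.resize(a,None,fx=6,fy=6,interpolation=2))
cv2.imwrite('pics/T31.png',camera('top')['img'][:,:,::-1])
"
```

```text
t 20.1333 p_s mm [ -27.1 -208.8  161.6] z [-0.017  0.088 -0.996] alpha 85.0 F_s [0.1 0.7 0.1] op 0.5
shift u [0.514 0.051 0.354] turn u [-0.017 -0.001  0.017]
```

View pics/t31.png

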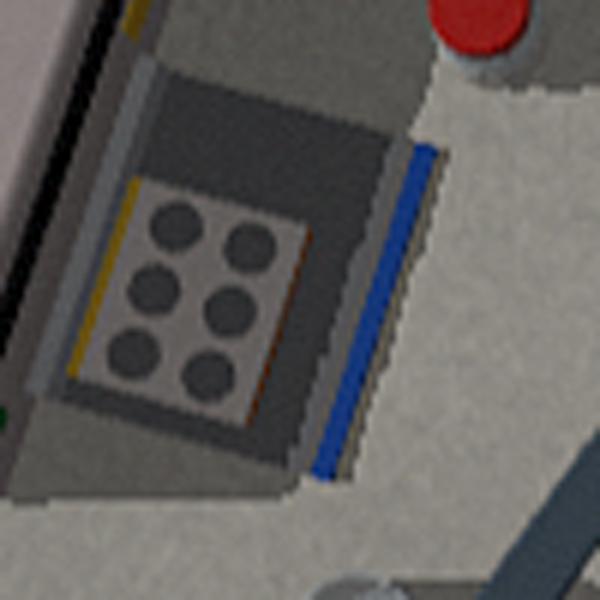

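View pics/s31.png

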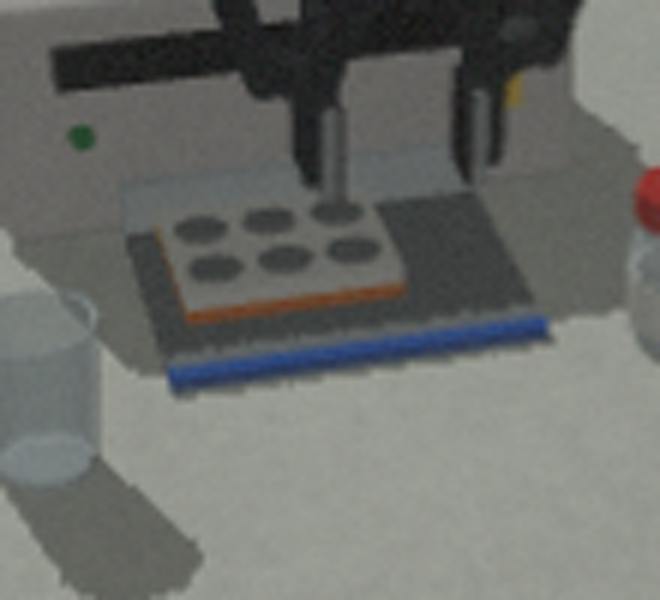

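View pics/T31.png

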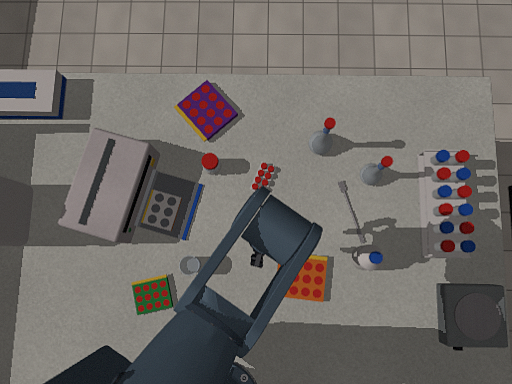

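```bash
python3 -c "
from h import *
f=lambda p,z:print(cs('top',p,6,130,160,z).tolist())
f([(132,180),(67,375)],.011)
f([(143,178),(310,227),(247,425),(80,378)],.020)
f([(158,68),(50,395)],.030)
f([(438,150),(337,480)],.003)
print(cs('side',[(165,228),(372,202),(405,285),(185,313)],6,150,120,.020).tolist())
print(cs('side',[(187,322),(405,295)],6,150,120,.006).tolist())
print(cs('side',[(128,237),(475,195)],6,150,120,.006).tolist())
print(cs('side',[(172,392),(548,338)],6,150,120,.0).tolist())
print(st()[0]['wrist_force'].round(1))
"
```

```text
[[28.6, 136.9, 11.0], [-70.2, 137.4, 11.0]]
[[30.2, 129.1, 20.0], [29.3, 44.0, 20.0], [-69.3, 44.3, 20.0], [-69.9, 128.1, 20.0]]
[[82.3, 135.8, 30.0], [-81.4, 136.1, 30.0]]
[[84.1, -0.9, 3.0], [-82.5, -1.4, 3.0]]
[[-67.1, 116.5, 20.0], [31.0, 114.9, 20.0], [27.6, 33.1, 20.0], [-71.3, 35.7, 20.0]]
[[-68.7, 51.8, 6.0], [30.7, 48.3, 6.0]]
[[-82.1, 138.7, 6.0], [86.0, 134.3, 6.0]]
[[-83.8, 4.1, 0.0], [85.5, 2.9, 0.0]]
[ 0.  -0.   0.1]
```

```bash
python3 - <<'E'
from h import *
a=cv2.imread("pics/top0.png"); b=camera("top")["img"][:,:,::-1]
for n,(x,y,X,Y) in dict(jar=(198,149,222,175),beaker=(180,252,202,276),caps=(250,160,280,198),flask1=(306,115,340,160),flask2=(358,153,396,188),reagent=(354,243,386,273),spatula=(336,178,368,246)).items():
    t=a[y:Y,x:X]; r=cv2.matchTemplate(np.ascontiguousarray(b[y-8:Y+8,x-8:X+8]),t,cv2.TM_CCOEFF_NORMED); _,m,_,l=cv2.minMaxLoc(r); print(n,"shift px",l[0]-8,l[1]-8,round(m,2))
E
```

```text
jar shift px 0 0 1.0
beaker shift px 0 0 0.86
caps shift px 0 0 0.77
flask1 shift px 0 0 1.0
flask2 shift px 0 0 1.0
reagent shift px 0 0 0.77
spatula shift px 0 0 0.77
```

Nothing else has moved, the plate is flush with the fence, and the arm is clear, so I'm handing in.

```bash
python3 -c "
from bench import *
print(hand_in())"
```

```text
the job is handed in; nothing more can be done
None
```

The small orange plate is flipped onto the deck, white face up, and pushed flush against the fence. I handed the job in at about 20.6 s, well inside the 54 s limit. No verdict was reported.

I pushed the plate to the lip with half-open fingertips and tipped it up at the lip by pushing forward and up under the ledge. Once it had fallen over, I pushed it along the deck until the fence stopped it.

- **First tip-up failed:** the fingers slipped off at roughly 35 degrees and the plate fell back flat on the bench. The second try, with more forward push, worked. The highest wrist force I read was about 53 N, on that first try.
- **Last checks, top camera:** the ledge edge is at y ≈ 137 mm and the fence is at about 136–137 mm. The plate is parallel to the fence within about 1 degree, its centre is at x ≈ -20 mm and y ≈ 87 mm, and it lies flat with the white face up.
- **Other things:** the bystanders show no shift in the picture, and the gripper is clear with about zero force.
- **Disagreements:** the side camera's readings differ from the top view by up to about 14 mm along the deck. I put this down to corners that are hard to read at a low angle, and relied on the top view and on the fence stopping the plate. The half-open fingertips also touched the bench about 30 mm later than the reported tool height implied, so I set heights by touching the bench.

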